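# Release the spring-loaded sample plate and let it rise gently

### The job

Three dishes stand on the spring-loaded plate that is caught down inside the cooling box: take the release pin from its blue stand, reach with its tip through the orange-ringed hole in the plate, and press down with the pin's collar on the plate until the hidden catch lets go. Keep the collar on the plate and let the plate come up slowly under it, about 3 cm a second and never snapping up, until it is fully raised. Then stand the pin back in its stand, leaving the dishes standing where they are on the plate and the bottle, canister and beaker undisturbed.

Things in the scene. Friction and masses are not known exactly. Their poses are not given: they have to be found in the camera images.
- cooler: cream cooling box, fixed, open on top: 200 (x) x 240 (y) x 120 mm high, walls 8 mm. Origin: centre of its underside, on the bench; dark panel with blue display on its -x face. Outside its +y wall a cream gauge post, 30 x 24 mm, 270 mm high, centred at (-30, +132) mm in the box frame. Inside, an aluminium plate 180 x 220 x 8 mm, sprung upwards, held down by a hidden catch below it.
- hole (a point): centre of the hole in the plate, at the plate's top face: 15 mm diameter with a 2 mm chamfer, ringed in orange (ring 32 to 46 mm across). It lies at (-30, +50) mm in the box frame, 55 mm above the bench while the plate is down and 115 mm when it is fully raised; moves with the plate.
- plate (a joint): height of the plate in m: 0 = caught down, 0.06 = fully raised against its stop, -0.006 = pressed down as far as it goes. The spring lifts it with about 9 N when down and about 4 N when raised (dishes included) with almost no damping: when let go it shoots up.
- catch (a joint): rad, hidden catch under the plate: about 0 holding, at most 0.45. A pin tip in the hole meets its pad 31 mm below the plate's top and turns it against about 5 N. It lets go near 0.28, when the pin's collar presses the plate about 2 mm down (about 14 N in all); press 4 to 5 mm to be sure (about 0.33). It stays turned; only what presses on the plate then holds it.
- pin_grip (a point): grasp point of the upright release pin, on its axis, 105 mm above its tip (z points up the pin). 90 g, 136 mm long: steel shank 9 mm diameter, 40 mm long, coned tip; above it an orange collar 30 mm diameter, 6 mm thick, underside 40 mm above the tip; then a round yellow handle 18 mm diameter, 90 mm long, orange band near its top.
- pin_tip (a point): the lower end of the release pin.
- stand_hole0 (a point): centre of the mouth of the hole in the pin's stand, 50 mm above the bench: hole 16 mm diameter, 46 mm deep, 2 mm chamfer. The stand is a fixed blue block 70 x 70 x 50 mm; the pin's collar rests on its top with the shank in the hole, so the pin tip is then 10 mm and the grasp point 115 mm above the bench.
- dish_a_mid (a point): centre (half-way up) of a white ceramic dish standing on the plate, an open cup 44 mm across at the rim and 26 mm high.
- dish_b_mid (a point): centre of a steel dish of the same size on the plate.
- dish_c_mid (a point): centre of an amber glass dish of the same size on the plate.
- bottle_mid (a point): centre (half-way up) of an amber bottle, 66 mm diameter, 200 mm high, standing on the bench.
- canister_mid (a point): centre (half-way up) of a white canister with a blue cap, 72 mm diameter, 190 mm high, standing on the bench.
- beaker_mid (a point): centre (half-way up) of a glass beaker, 70 mm diameter, 90 mm high, standing on the bench.
Mind the look-alikes: they are no part of the job. Leave any red look-alike of the part that bears dish_a_mid alone. What is shaped like the part that bears dish_b_mid but yellow is not meant.

How it is judged:
By the outcome, as a careful person would: the job done as asked, in the order asked, and still so for the second after the job is handed in, with the robot touching nothing.
It also fails if it takes over 64 s, if anything falls off the work surface, if the arm or the gripper's body presses on something with over 40 N, if the wrist force passes 120 N, or if a joint passes its speed limit or range.

### The arm

A 7-joint arm with a two-finger parallel gripper is mounted at the origin on the work surface. World frame = base frame: x ahead of the robot, y to its left, z up, the work surface at z = 0. Lengths are in m, angles in rad, forces in N, time in s.
With the tool pointing down it reaches from about 0.4 to 0.85 m from the base axis. Payload 4.4 kg.
Tool frame: the origin (TCP) lies on the front face of the gripper's body, between the roots of the fingers; the fingertips stand 97 mm ahead of it and the grasp point (between the pads) lies 78 mm ahead of it (env.hold_point_z is the y of the grasp point in the tool frame, in m); y points along the fingers, z is the direction in which the jaws open and shut, and the axes are right-handed (so a half turn about y gives the same grasp; the last joint's range is limited). The gripper opens to 94 mm and grips with 3 to 60 N. Pads are 16 mm wide; open, the fingers measure 119 mm over their backs; the gripper's body (75 mm by 177 mm) begins 78 mm behind the grasp point.
Start: joints at [-1.243, 0.628, 0.038, 1.517, -0.027, 0.996, -0.02], TCP at [0.249, 0.6, 0.303] pointing down, gripper open.
Joint ranges: [-3.06, 3.06], [-0.37, 2.12], [-1.25, 1.32], [0.18, 2.47], [-1.1, 4.24], [0.23, 1.98], [-2.94, 2.94]. Speed limits (rad/s): [2.57, 2.57, 3.14, 3.14, 3.14, 3.14, 3.14].

### API

Orientations are given as a unit quaternion [x, y, z, w].
In Python, from rig import env gives the robot as it stands.
- The arm moves only by the tool drive_tool, never from a script. Its argument "moves" is a list of rows, each an object of numbers: "x", "y", "z": the shift along the tool's x, y, z in mm; "rx", "ry", "rz": the turn, a rotation vector about the tool's x, y, z in rad; "fingers": the closure, from 0 (fully open) to 1 (shut). In form: [{"x": .., "y": .., "z": .., "rx": .., "ry": .., "rz": .., "fingers": ..}, ...]. A call has 1 to 8 rows; each row shifts and turns the commanded pose from where the row before left it, along the tool's axes as they then stand; what a row does not reach is not made up. A row lasts 1/8 s, in which the tool goes at most 62.5 mm and 10.7 degrees, less where a joint would pass 70% of its speed; a pose out of reach is approached as far as the arm can. A call with a gripper value outside its range is refused whole. The fingers move at their own pace and stop on an object; "squeeze" is the grip in N (left out, the last holds). Time passes only in rows, so rows that do not move let the fingers close. It gives the time, the measured TCP pose, the force and the opening at its end, in the units of the state.
- env.observe(): the state, without advancing time (a new reading comes with each control period).
- env.capture(name): name is "side" or "top" or "wrist"; returns a dict with "image" (480x640x3 uint8, red, green, blue), "intrinsics" (3x3 intrinsics, pixels), "extrinsics" (4x4, takes a point from world to camera coordinates). Camera axes: x right, y down, z forward; pixel columns grow to the right and rows downward; lengths in m; the calibration is good to about 2 mm. A picture is of the moment at which its call begins. There is no depth.
- env.job_done(): hands the job in, once; it reports no verdict.
Trained networks look in a picture, given as the dict that the camera call returned (one of the last four; its "shot" number tells which), for a name from the list of things; names that differ only in an ending like _2 or _b are one class to them, and where a whole thing is asked for, a point or a joint stands for the part that bears it (a point fixed in the world has none). Each returns a list of dicts, best first, with "p" (0 to 1); they miss things now and then, are a little off and sometimes report something else, mostly with a low value. They report only what shows in the picture. A call takes as long as a camera call. They do not tell look-alikes from the thing itself.
- env.spot_in(picture, thing): "extent" ([left, top, right, bottom] in pixels, round what is visible of it).
- env.outline_of(picture, thing): "region" (480x640 bool, what is visible of it) and "extent" ([left, top, right, bottom] in pixels, round what is visible of it).
The state is a dict: "time": time; "qpos": joint angles; "dq": joint speeds; "joint_efforts": joint torques, N m; "tool_pos": TCP position; "tcp_rot": TCP orientation; "wrist_force": force on the tool from outside, world axes, zero at the start; "ft_torque": the same for the moment, N m; "opening": finger opening in m.
Only numpy, scipy, OpenCV 4.12 (cv2) and the standard library are available. Lean on these libraries where they do the work, as an engineer would, in place of code of your own. Each camera call takes 0.05 s, during which the arm holds its last target.

## Working session

There is one attempt and no reset: what is moved stays moved. The work goes in short steps, Python scripts to look and compute and a tool call to move; the robot and the scene stay as the last step left them, time stands still between calls to the robot, and variables do not carry over. Pictures are saved under pics/ and viewed, and the job is handed in when it is done.

Besides the shell and the picture viewer there is one more tool, called as name([rows], argument=value, ...), one row to a line, values as JSON. drive_tool: Moves the arm, as the interface text tells. Its arguments: {"type":"object","properties":{"moves":{"type":"array"},"squeeze":{"type":"number"}},"required":["moves"]}

```bash
mkdir -p pics; ls
python3 - <<'E'
from rig import env
import cv2
o=env.observe(); print(o)
for n in ["side","top"]:
    p=env.capture(n); cv2.imwrite(f"pics/{n}0.png",p["image"][:,:,::-1]); print(n,p["intrinsics"].tolist(),p["extrinsics"].round(4).tolist())
    for t in ["cooler","hole","pin_grip","stand_hole0","dish_a_mid","bottle_mid","canister_mid","beaker_mid"]:
        try: print(t,[(d["extent"],round(d["p"],2)) for d in env.spot_in(p,t)][:4])
        except Exception as e: print(t,e)
E
```

```text
pics
{'time': 0.0, 'qpos': array([-1.24278025,  0.62933647,  0.03845505,  1.51836235, -0.02698239,
        0.99629727, -0.0200188 ]), 'dq': array([-0.00074833, -0.00032096,  0.00023711,  0.00144936, -0.00121201,
       -0.00111694, -0.00074931]), 'joint_efforts': array([ 1.26910494e-03, -5.49732471e+01,  1.14386994e+00, -1.86630803e+01,
       -5.21565636e-02,  2.37327826e-02,  1.32720370e-04]), 'tool_pos': array([0.24921023, 0.59980214, 0.30176227]), 'tcp_rot': array([ 0.69409773, -0.13845789,  0.13822963, -0.69278447]), 'wrist_force': array([-0.15354534, -0.1289343 ,  0.38952278]), 'ft_torque': array([ 0.00902389, -0.0130459 , -0.0032506 ]), 'opening': 0.09398695842586284}
side [[619.4330160704418, 0.0, 325.97653983073576], [0.0, 619.4330160704418, 235.940117927071], [0.0, 0.0, 1.0]] [[-0.7393, 0.673, -0.0243, 0.3973], [0.3722, 0.3783, -0.8475, -0.1381], [-0.5612, -0.6356, -0.5302, 1.5389], [0.0, 0.0, 0.0, 1.0]]
cooler [([199.7, 128.4, 347.0, 282.2], 0.56)]
hole [([237.8, 189.2, 316.1, 223.7], 0.64), ([263.0, 191.8, 282.8, 210.2], 0.17)]
pin_grip [([413.8, 224.3, 426.1, 275.7], 0.7
[... 346 characters left out ...]
33368], [0.0, 0.0, 1.0]] [[0.0011, -0.9991, -0.0435, 0.0579], [-0.9946, 0.0034, -0.1038, 0.5986], [0.1038, 0.0434, -0.9936, 0.8407], [0.0, 0.0, 0.0, 1.0]]
cooler []
hole [([366.0, 206.7, 521.6, 341.3], 0.68)]
pin_grip [([219.9, 310.2, 248.8, 331.2], 0.66), ([139.4, 296.7, 191.4, 341.9], 0.51)]
stand_hole0 [([215.0, 293.7, 264.2, 344.9], 0.58)]
dish_a_mid [([381.6, 237.6, 409.8, 265.7], 0.64), ([305.6, 246.0, 328.5, 270.6], 0.55)]
bottle_mid [([124.1, 218.1, 194.2, 262.4], 0.7), ([455.4, 228.8, 486.4, 257.4], 0.64), ([138.3, 297.2, 194.7, 340.3], 0.62), ([207.2, 215.1, 272.7, 266.3], 0.47)]
canister_mid []
beaker_mid [([136.2, 298.9, 192.9, 344.2], 0.71), ([455.6, 227.9, 488.6, 255.6], 0.17)]
```

View pics/side0.png

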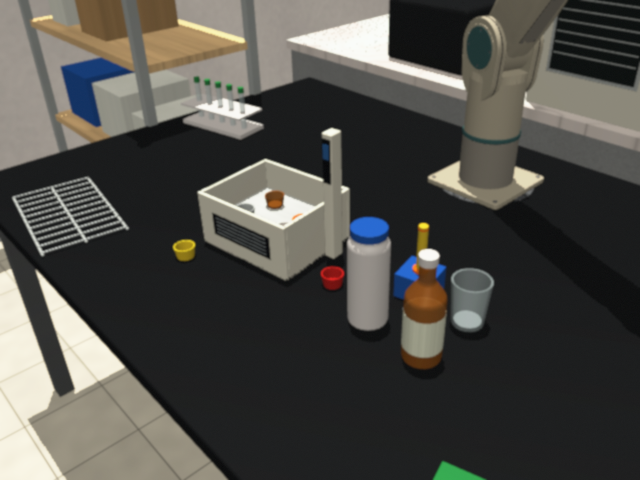

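View pics/top0.png

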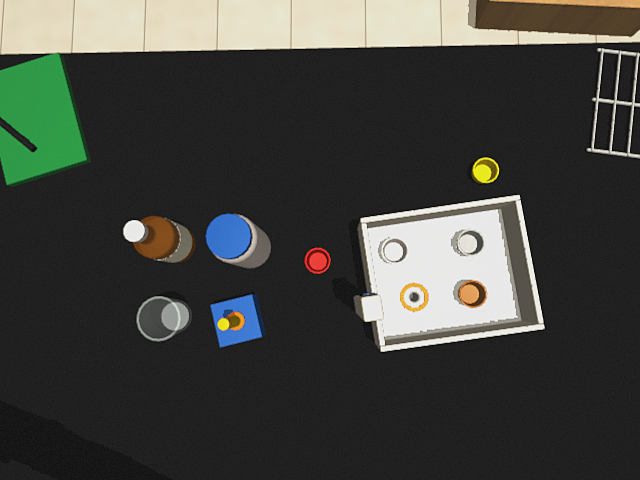

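The top view shows the only pin candidate, a yellow handle on the blue stand at (223,323). The other yellow or orange items are the yellow dish (485,170), the red dish (317,260) and the bottle (155,238), and none of them matches. The orange-ringed hole is at (414,297). The dishes are white (393,250), steel (468,243) and amber (472,293). The side view agrees. Next is a close crop and measurements.

```bash
cat > h.py <<'E'
import numpy as np,cv2
from rig import env
def ray(p,uv):
    K=p["intrinsics"];E=p["extrinsics"];R=E[:3,:3];t=E[:3,3]
    d=R.T@np.linalg.solve(K,[uv[0],uv[1],1.]);return -R.T@t,d
def atz(p,uv,z):
    c,d=ray(p,uv);return c+d*(z-c[2])/d[2]
def proj(p,X):
    X=np.atleast_2d(X);E=p["extrinsics"];Y=X@E[:3,:3].T+E[:3,3];q=Y@p["intrinsics"].T;return q[:,:2]/q[:,2:]
def crop(p,x0,y0,x1,y1,s,name):
    cv2.imwrite(name,cv2.resize(np.ascontiguousarray(p["image"][y0:y1,x0:x1,::-1]),None,fx=s,fy=s,interpolation=cv2.INTER_CUBIC))
def mask(p,lo,hi):
    return cv2.inRange(cv2.cvtColor(p["image"],cv2.COLOR_RGB2HSV),lo,hi)
E
python3 - <<'E'
from h import *
p=env.capture("top"); 
crop(p,200,280,280,360,7,"pics/stand1.png"); crop(p,340,180,560,360,3.5,"pics/box1.png")
m=mask(p,(10,150,120),(25,255,255)); m2=np.zeros_like(m); m2[275:320,395:435]=m[275:320,395:435]
c,_=cv2.findContours(m2,cv2.RETR_EXTERNAL,cv2.CHAIN_APPROX_NONE); c=max(c,key=cv2.contourArea); e=cv2.fitEllipse(c); print("ring",e,atz(p,e[0],.055))
m=mask(p,(100,120,60),(125,255,255)); m2=np.zeros_like(m); m2[285:355,205:270]=m[285:355,205:270]
c,_=cv2.findContours(m2,cv2.RETR_EXTERNAL,cv2.CHAIN_APPROX_NONE); c=max(c,key=cv2.contourArea); r=cv2.minAreaRect(c); print("stand",r,cv2.boxPoints(r),[atz(p,q,.05).round(4) for q in cv2.boxPoints(r)],atz(p,r[0],.05))
m=mask(p,(26,150,100),(34,255,255));ys,xs=np.nonzero(m[300:340,205:260]);print("yel",xs.mean()+205,ys.mean()+300, len(xs),atz(p,(xs.mean()+205,ys.mean()+300),.14))
s=env.capture("side"); crop(s,190,120,360,290,3.5,"pics/sbox1.png"); crop(s,380,210,500,300,6,"pics/sst1.png")
E
```

```text
ring ((413.6535339355469, 296.7616882324219), (26.853662490844727, 27.54644203186035), 116.73921966552734) [ 0.50146532 -0.10425416  0.055     ]
stand ((237.41180419921875, 320.1470947265625), (44.626548767089844, 48.749656677246094), 75.96376037597656) [[208.35298 304.4118 ]
 [255.64711 292.58826]
 [266.47064 335.8824 ]
 [219.1765  347.70593]] [array([0.4886, 0.2274, 0.05  ]), array([0.5078, 0.1501, 0.05  ]), array([0.4384, 0.1317, 0.05  ]), array([0.4192, 0.2083, 0.05  ])] [0.46334857 0.17931195 0.05      ]
yel 223.25 323.92 100 [0.46259967 0.18296331 0.14      ]
```

View pics/stand1.png

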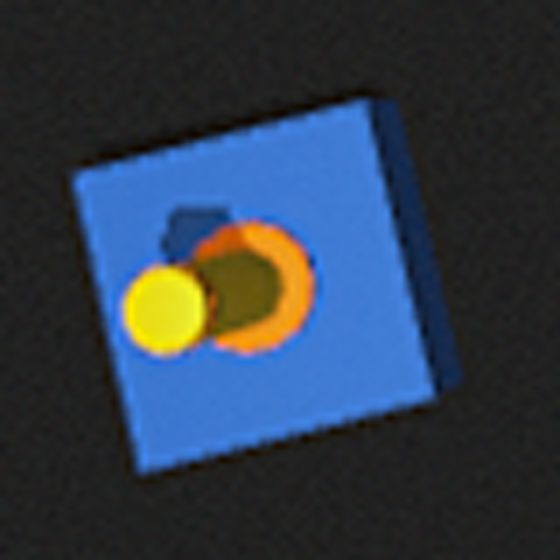

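View pics/box1.png

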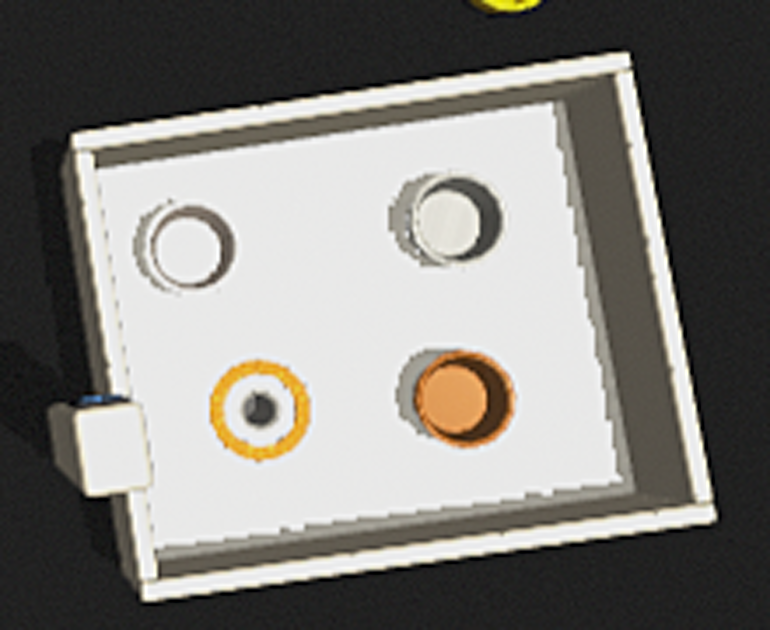

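View pics/sst1.png

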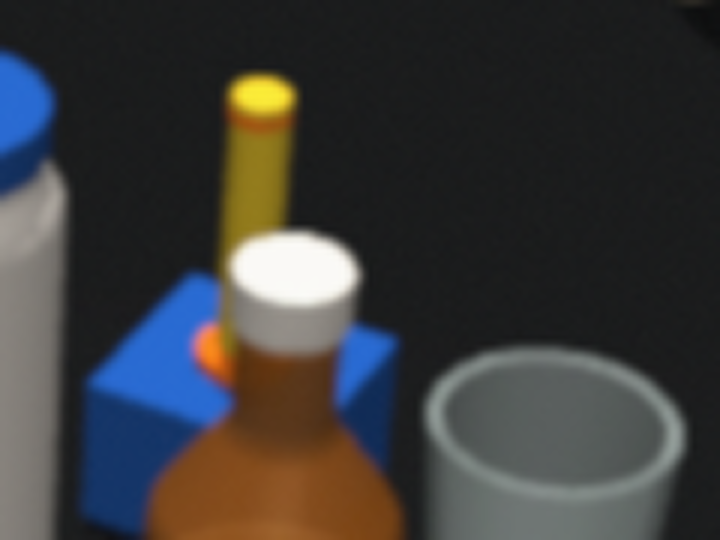

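View pics/sbox1.png

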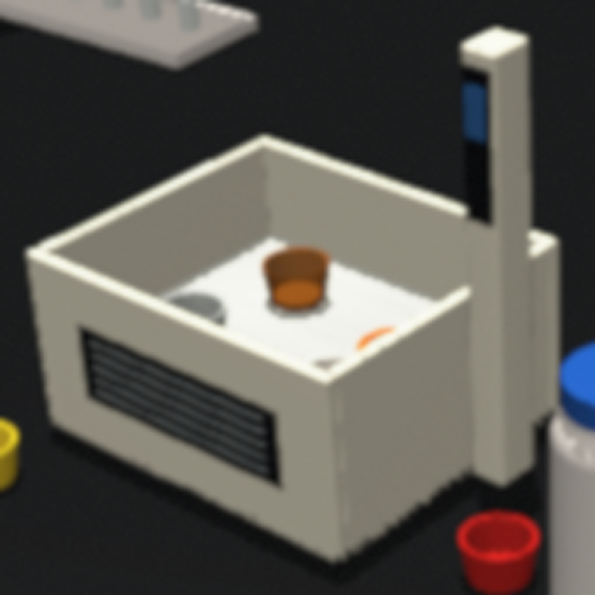

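Run:
```python
from h import *
from scipy.optimize import least_squares
from scipy.spatial.transform import Rotation as R
p=env.capture("top"); s=env.capture("side")
def fit(px,loc,z,g):
    def f(v):
        c,sn=np.cos(v[2]),np.sin(v[2]); X=[[v[0]+c*a-sn*b,v[1]+sn*a+c*b,z] for a,b in loc]
        return (proj(p,X)-px).ravel()
    r=least_squares(f,g);return r.x,np.abs(r.fun).max()
px=np.array([(72,135),(628,55),(715,518),(145,600)])/3.5+(340,180)-.4
v,e=fit(px,[(.1,.12),(.1,-.12),(-.1,-.12),(-.1,.12)],.12,[.5,-.15,.1]); print("box",v,e)
c,sn=np.cos(v[2]),np.sin(v[2]); H=np.array([v[0]-.03*c-.05*sn,v[1]-.03*sn+.05*c]);print("hole",H)
px=np.array([(72,175),(370,97),(437,400),(140,473)])/7+(200,280)-.4
v2,e=fit(px,[(.035,.035),(.035,-.035),(-.035,-.035),(-.035,.035)],.05,[.46,.18,.1]);print("stand",v2,e)
print("pin top from top cam",atz(p,(165/7+200-.4,310/7+280-.4),.146))
u=(262/6+380-.4,95/6+210-.4);print("pin top side",atz(s,u,.146), "proj stand",proj(s,[*v2[:2],.146]),u)
# triangulated hole/box corners in side: rim near post corners
print("side proj box corners",proj(s,[[v[0]+c*a-sn*b,v[1]+sn*a+c*b,.12] for a,b in [(.1,.12),(.1,-.12),(-.1,-.12),(-.1,.12)]]), "meas",np.array([(330,380),(28,253),(263,137),(557,240)])/3.5+(190,120)-.4)
print("canister",atz(p,(229,236),.19),"bottle",atz(p,(134,231),.2))
for t in("canister_mid","bottle_mid","beaker_mid"):
    for d in env.spot_in(p,t)[:2]: print(t,d["extent"],d["p"])
o=env.observe(); print(R.from_quat(o["tcp_rot"]).as_matrix().round(3), env.hold_point_z)
np.save("est.npy",dict(box=v,stand=v2,hole=H))
w=env.capture("wrist"); cv2.imwrite("pics/w0.png",w["image"][:,:,::-1]); print(w["extrinsics"].round(3))
```

```text
box [ 0.53821459 -0.14938831  0.14343449] 1.316823375929829
hole [ 0.5013755  -0.10419006]
stand [0.4629303  0.18168032 0.24464478] 0.6373699626379334
pin top from top cam [0.46300671 0.18178607 0.146     ]
pin top side [0.46860344 0.18242546 0.146     ] proj stand [[425.04474984 224.10373054]] (423.2666666666667, 225.43333333333334)
side proj box corners [[285.1282843  227.69150493]
 [198.99372078 190.92952703]
 [267.01309926 157.66736269]
 [351.43267014 187.22103256]] meas [[283.88571429 228.17142857]
 [197.6        191.88571429]
 [264.74285714 158.74285714]
 [348.74285714 188.17142857]]
canister [0.58535605 0.16649605 0.19      ] bottle [0.59163825 0.29583198 0.2       ]
canister_mid [208.1, 214.7, 270.5, 269.8] 0.6
bottle_mid [123.2, 216.7, 196.3, 263.5] 0.72
beaker_mid [383.7, 234.1, 409.9, 263.9] 0.7
beaker_mid [140.6, 297.5, 195.5, 343.4] 0.67
[[ 0.923  0.     0.384]
 [-0.384  0.     0.923]
 [-0.    -1.     0.   ]] 0.0784
[[ 0.384  0.923 -0.001 -0.65 ]
 [ 0.899 -0.374  0.228 -0.024]
 [ 0.21  -0.088 -0.974  0.389]
 [ 0.     0.     0.     1.   ]]
```

View pics/w0.png

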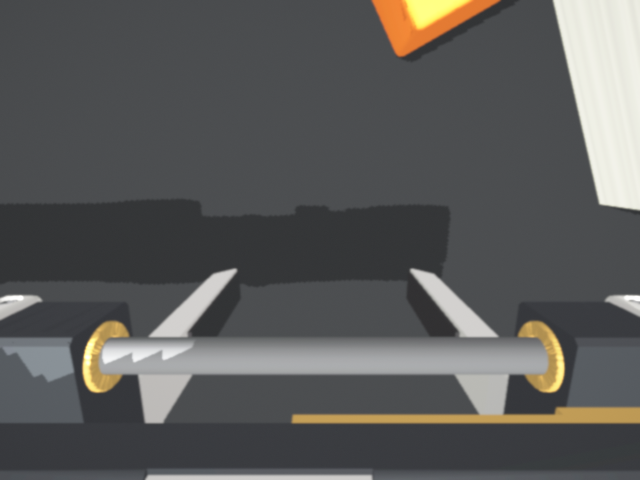

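drive_tool([
  {"x":20,"y":-10,"z":-17},
  {"x":40,"y":-10,"z":-34},
  {"x":40,"z":-34},
  {"x":40,"z":-34},
  {"x":40,"z":-34},
  {"x":40,"z":-34},
  {"x":40,"z":-34},
  {"x":40,"z":-34},
])

```text
schema error: expected keys x, y, z, rx, ry, rz, fingers
```

drive_tool([
  {"x":30,"z":-26},
  {"x":20,"z":-18},
  {"x":5,"z":-4},
  {"ry":0.15},
  {"ry":0.16},
  {"ry":0.15},
  {},
])

```text
schema error: expected keys x, y, z, rx, ry, rz, fingers
```

```bash
cat > st.py <<'E'
from h import *
from scipy.spatial.transform import Rotation as R
def st():
    o=env.observe();M=R.from_quat(o["tcp_rot"]).as_matrix()
    print("t",round(o["time"],2),"tcp",o["tool_pos"].round(4),"jaw az",np.degrees(np.arctan2(M[1,2],M[0,2])).round(2),"down",M[:,1].round(4),"F",o["wrist_force"].round(2),"open",round(o["opening"],4),"q",o["qpos"].round(2))
    return o,M
def need(x,y,z=None):
    o,M=st();d=np.array([x,y,o["tool_pos"][2] if z is None else z])-o["tool_pos"];print("tool mm",(M.T@d*1000).round(1))
E
python3 - <<'E'
from st import *
need(.463,.1817)
s=env.capture("side");cv2.imwrite("pics/s2.png",s["image"][:,:,::-1])
w=env.capture("wrist");cv2.imwrite("pics/w2.png",w["image"][:,:,::-1])
E
```

```text
t 1.3 tcp [0.2494 0.6003 0.3027] jaw az 67.44 down [-0. -0. -1.] F [0.81 0.54 0.55] open 0.0942 q [-1.24  0.63  0.04  1.52 -0.03  1.   -0.02]
tool mm [ 357.9   -0.  -304.6]
```

View pics/s2.png

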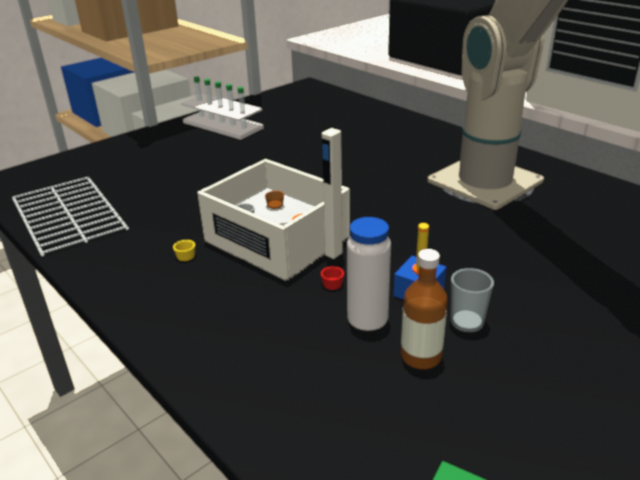

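View pics/w2.png

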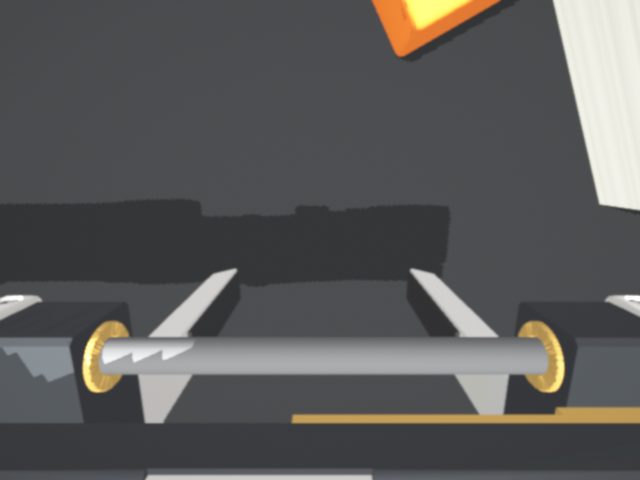

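All seven keys are needed in each row. The arm hasn't moved yet.

drive_tool([
  {"x":20,"y":-10,"z":-17,"rx":0,"ry":0,"rz":0,"fingers":0},
  {"x":40,"y":-10,"z":-34,"rx":0,"ry":0,"rz":0,"fingers":0},
  {"x":40,"y":0,"z":-34,"rx":0,"ry":0,"rz":0,"fingers":0},
  {"x":40,"y":0,"z":-34,"rx":0,"ry":0,"rz":0,"fingers":0},
  {"x":40,"y":0,"z":-34,"rx":0,"ry":0,"rz":0,"fingers":0},
  {"x":40,"y":0,"z":-34,"rx":0,"ry":0,"rz":0,"fingers":0},
  {"x":40,"y":0,"z":-34,"rx":0,"ry":0,"rz":0,"fingers":0},
  {"x":40,"y":0,"z":-34,"rx":0,"ry":0,"rz":0,"fingers":0},
])

```text
time: 2.4
tool_pos: [0.4293, 0.2482, 0.323]
tcp_rot: [-0.693, 0.138, -0.139, 0.694]
wrist_force: [0.1, 0.6, -0.5]
opening: 0.0941
```

drive_tool([
  {"x":30,"y":0,"z":-26,"rx":0,"ry":0,"rz":0,"fingers":0},
  {"x":20,"y":0,"z":-18,"rx":0,"ry":0,"rz":0,"fingers":0},
  {"x":8,"y":0,"z":-6,"rx":0,"ry":0,"rz":0,"fingers":0},
  {"x":0,"y":0,"z":0,"rx":0,"ry":0.15,"rz":0,"fingers":0},
  {"x":0,"y":0,"z":0,"rx":0,"ry":0.16,"rz":0,"fingers":0},
  {"x":0,"y":0,"z":0,"rx":0,"ry":0.15,"rz":0,"fingers":0},
  {"x":0,"y":0,"z":0,"rx":0,"ry":0,"rz":0,"fingers":0},
])

```text
time: 3.28
tool_pos: [0.4626, 0.1824, 0.3227]
tcp_rot: [-0.644, 0.292, -0.292, 0.644]
wrist_force: [-0.9, 0.2, 0.3]
opening: 0.0939
```

Run:
```python
from st import *
need(.463,.1817)
s=env.capture("side");cv2.imwrite("pics/s3.png",s["image"][:,:,::-1])
w=env.capture("wrist");cv2.imwrite("pics/w3.png",w["image"][:,:,::-1])
```

```text
t 3.27 tcp [0.4626 0.1824 0.3227] jaw az 41.28 down [-1.e-04  3.e-04 -1.e+00] F [-0.91  0.22  0.27] open 0.0939 q [-0.58  0.39  0.21  1.91 -0.1   0.85  0.4 ]
tool mm [ 0.8 -0.  -0.2]
```

View pics/s3.png

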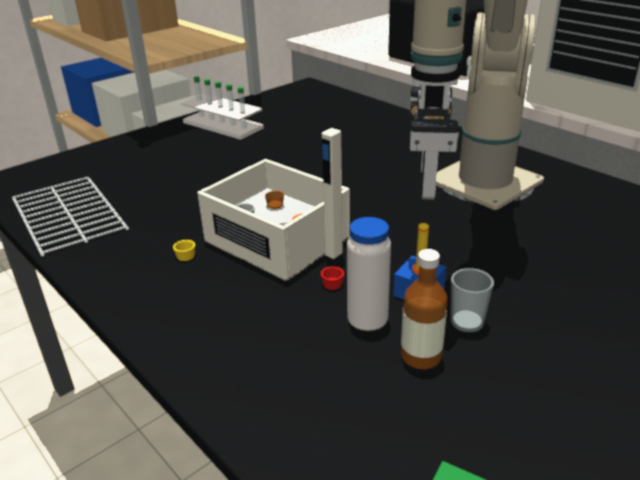

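View pics/w3.png

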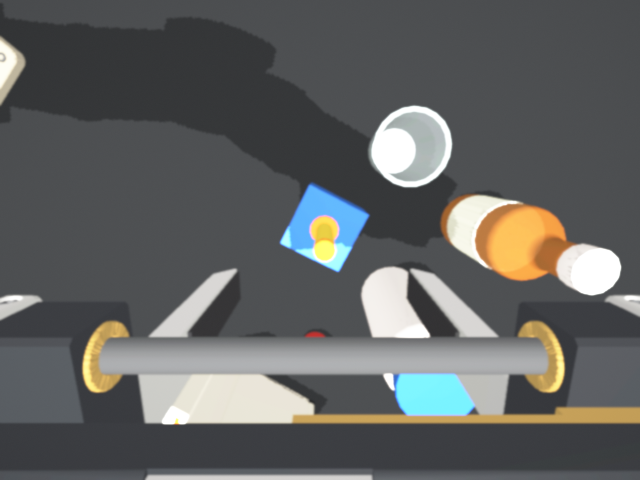

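Run:
```python
from st import *
w=env.capture("wrist"); crop(w,270,170,380,280,7,"pics/wc3.png")
m=mask(w,(26,120,180),(36,255,255));ys,xs=np.nonzero(m[235:265,300:350]);u=(xs.mean()+300,ys.mean()+235);print(u,len(xs),atz(w,u,.146))
m=mask(w,(100,120,60),(125,255,255)); m2=np.zeros_like(m); m2[175:285,270:380]=m[175:285,270:380]
c,_=cv2.findContours(m2,cv2.RETR_EXTERNAL,cv2.CHAIN_APPROX_NONE); c=max(c,key=cv2.contourArea); r=cv2.minAreaRect(c); print("stand",atz(w,r[0],.05),r)
```

```text
(np.float64(324.09183673469386), np.float64(249.14625850340136)) 294 [0.46334912 0.18267932 0.146     ]
stand [0.4641743  0.18330553 0.05      ] ((324.9000244140625, 227.20001220703125), (68.87089538574219, 70.21253204345703), 26.56505012512207)
```

View pics/wc3.png

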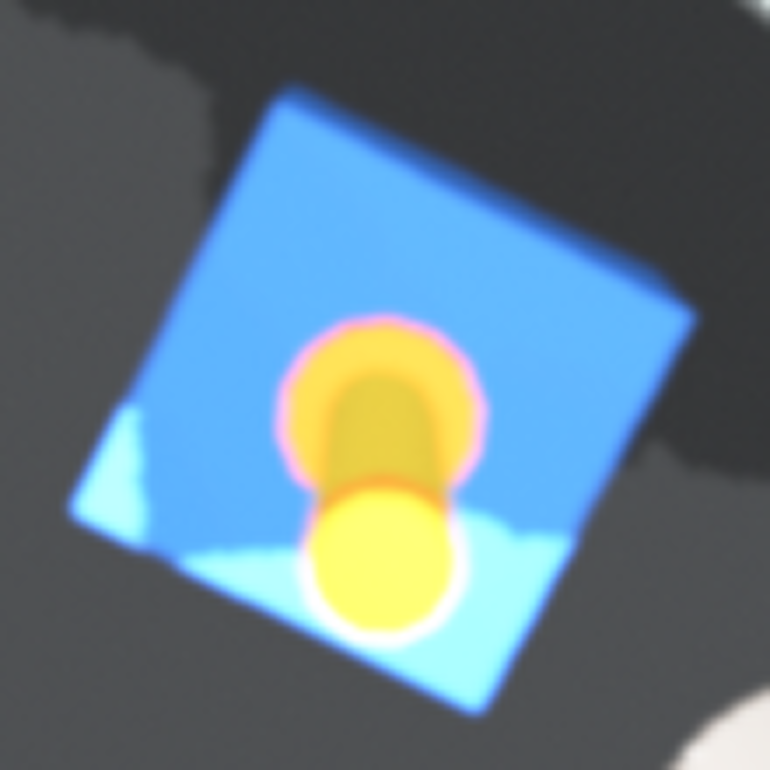

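The wrist view agrees with the top view: the pin axis is at about (0.4633, 0.1827), and handle and collar are centred between the fingers at (324,249) and (324,230). I'll turn the hand half a turn so the wrist camera side faces away from the gauge post.

drive_tool([
  {"x":0,"y":0,"z":0,"rx":0,"ry":0.18,"rz":0,"fingers":0},
  {"x":0,"y":0,"z":0,"rx":0,"ry":0.18,"rz":0,"fingers":0},
  {"x":0,"y":0,"z":0,"rx":0,"ry":0.18,"rz":0,"fingers":0},
  {"x":0,"y":0,"z":0,"rx":0,"ry":0.18,"rz":0,"fingers":0},
  {"x":0,"y":0,"z":0,"rx":0,"ry":0.18,"rz":0,"fingers":0},
  {"x":0,"y":0,"z":0,"rx":0,"ry":0.18,"rz":0,"fingers":0},
  {"x":0,"y":0,"z":0,"rx":0,"ry":0.18,"rz":0,"fingers":0},
  {"x":0,"y":0,"z":0,"rx":0,"ry":0.18,"rz":0,"fingers":0},
])

```text
time: 4.42
tool_pos: [0.4629, 0.1815, 0.3226]
tcp_rot: [-0.29, 0.645, -0.645, 0.29]
wrist_force: [-0.5, -0.6, 0.5]
opening: 0.0943
```

drive_tool([
  {"x":0,"y":0,"z":0,"rx":0,"ry":0.18,"rz":0,"fingers":0},
  {"x":0,"y":0,"z":0,"rx":0,"ry":0.18,"rz":0,"fingers":0},
  {"x":0,"y":0,"z":0,"rx":0,"ry":0.18,"rz":0,"fingers":0},
  {"x":0,"y":0,"z":0,"rx":0,"ry":0.18,"rz":0,"fingers":0},
  {"x":0,"y":0,"z":0,"rx":0,"ry":0.18,"rz":0,"fingers":0},
  {"x":0,"y":0,"z":0,"rx":0,"ry":0.18,"rz":0,"fingers":0},
  {"x":0,"y":0,"z":0,"rx":0,"ry":0.18,"rz":0,"fingers":0},
  {"x":0,"y":0,"z":0,"rx":0,"ry":0.18,"rz":0,"fingers":0},
])

```text
time: 5.42
tool_pos: [0.4628, 0.1815, 0.3225]
tcp_rot: [0.207, 0.676, -0.676, -0.208]
wrist_force: [0.3, -0.2, -0.3]
opening: 0.094
```

drive_tool([
  {"x":0,"y":0,"z":0,"rx":0,"ry":0.18,"rz":0,"fingers":0.3},
  {"x":0,"y":0,"z":0,"rx":0,"ry":0.08,"rz":0,"fingers":0.4},
  {"x":0,"y":0,"z":0,"rx":0,"ry":0,"rz":0,"fingers":0.4},
])

```text
time: 5.8
tool_pos: [0.4629, 0.1815, 0.3224]
tcp_rot: [-0.291, -0.644, 0.644, 0.292]
wrist_force: [0.1, 0.1, -0.4]
opening: 0.0672
```

Run:
```python
from st import *
need(.4634,.1827,.1934)
w=env.capture("wrist"); cv2.imwrite("pics/w4.png",w["image"][:,:,::-1])
m=mask(w,(26,120,180),(36,255,255));n,l,S,c=cv2.connectedComponentsWithStats(m)
for i in range(1,n):
    if S[i,4]>60: print(S[i],c[i],atz(w,c[i],.146))
```

```text
t 5.8 tcp [0.4629 0.1815 0.3224] jaw az -138.69 down [-6.e-04 -4.e-04 -1.e+00] F [ 0.07  0.09 -0.36] open 0.0672 q [-1.12  0.61  1.09  1.93 -0.64  1.01 -2.15]
tool mm [  0.5 129.   -1.3]
[313 238  19  19 145] [324.42758621 245.48965517] [0.46501422 0.17740532 0.146     ]
```

View pics/w4.png

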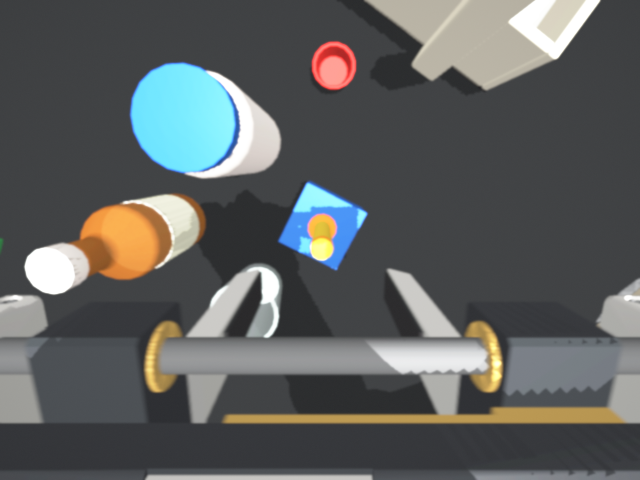

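Run:
```python
from st import *
w=env.capture("wrist"); crop(w,270,170,380,280,7,"pics/wc4.png")
for u in [(321,248),(320.5,247.5)]: print(atz(w,u,.146))
m=mask(w,(100,120,60),(125,255,255)); m2=np.zeros_like(m); m2[175:285,270:380]=mask(w,(85,90,60),(125,255,255))[175:285,270:380]
c,_=cv2.findContours(m2,cv2.RETR_EXTERNAL,cv2.CHAIN_APPROX_NONE); c=max(c,key=cv2.contourArea); r=cv2.minAreaRect(c); print("stand",atz(w,r[0],.05),r)
s=env.capture("side");cv2.imwrite("pics/s4.png",s["image"][:,:,::-1])
```

```text
[0.46572992 0.18073539 0.146     ]
[0.46629373 0.18068999 0.146     ]
stand [0.46532508 0.1792359  0.05      ] ((322.60003662109375, 225.30001831054688), (70.21253204345703, 70.65974426269531), 26.56505012512207)
```

View pics/wc4.png

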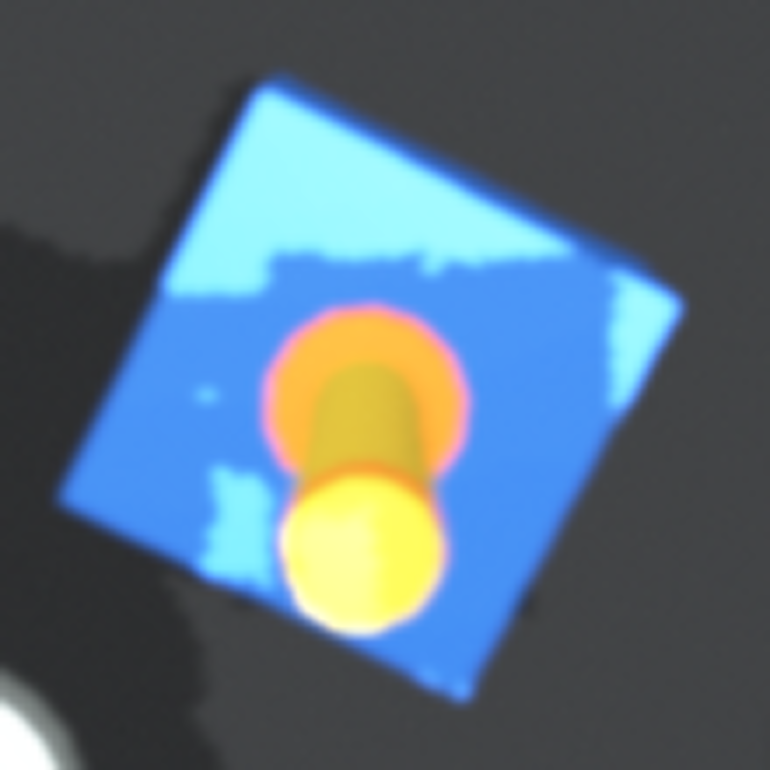

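View pics/s4.png

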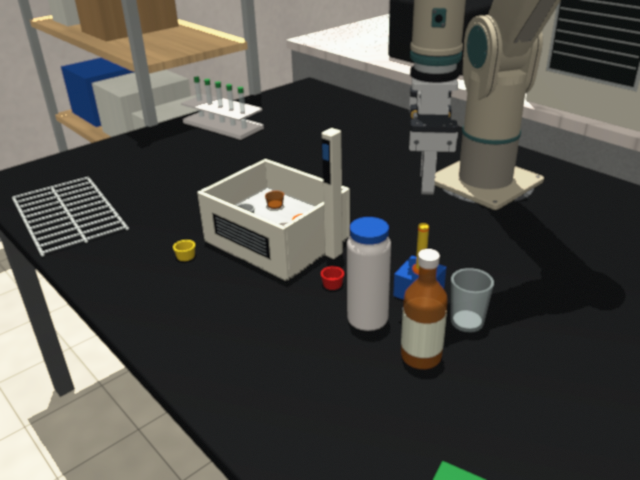

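drive_tool([
  {"x":-0.7,"y":15,"z":-1.1,"rx":0,"ry":0,"rz":0,"fingers":0.4},
  {"x":0,"y":28,"z":0,"rx":0,"ry":0,"rz":0,"fingers":0.4},
  {"x":0,"y":28,"z":0,"rx":0,"ry":0,"rz":0,"fingers":0.4},
  {"x":0,"y":25,"z":0,"rx":0,"ry":0,"rz":0,"fingers":0.4},
  {"x":0,"y":18,"z":0,"rx":0,"ry":0,"rz":0,"fingers":0.4},
  {"x":0,"y":10,"z":0,"rx":0,"ry":0,"rz":0,"fingers":0.4},
  {"x":0,"y":5,"z":0,"rx":0,"ry":0,"rz":0,"fingers":0.4},
  {"x":0,"y":0,"z":0,"rx":0,"ry":0,"rz":0,"fingers":0.4},
])

```text
time: 6.95
tool_pos: [0.4644, 0.1814, 0.1938]
tcp_rot: [0.292, 0.644, -0.644, -0.292]
wrist_force: [0.2, -1.2, 0.1]
opening: 0.0564
```

Run:
```python
from st import *
need(.4642,.1817,.1934)
w=env.capture("wrist"); cv2.imwrite("pics/w5.png",w["image"][:,:,::-1])
```

```text
t 6.95 tcp [0.4644 0.1814 0.1938] jaw az -138.83 down [ 3.e-04  2.e-04 -1.e+00] F [ 0.19 -1.15  0.05] open 0.0564 q [-0.97  0.76  0.88  2.05 -0.88  0.76 -1.96]
tool mm [ 0.3  0.4 -0. ]
```

View pics/w5.png

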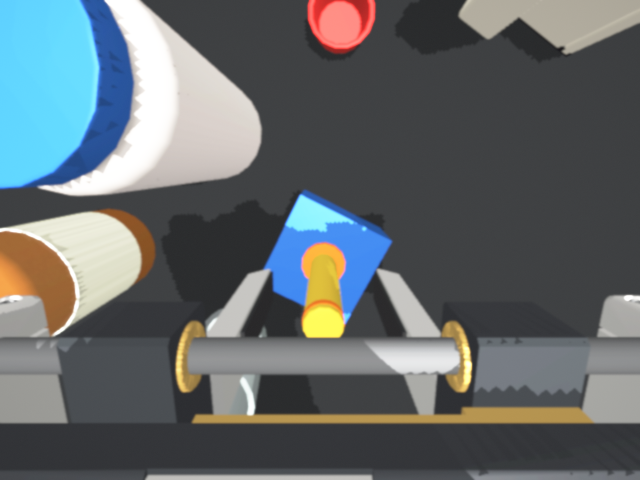

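The pin handle, with its top at (323,320), sits centred between the fingers. Closing now.

drive_tool([
  {"x":0,"y":0,"z":0,"rx":0,"ry":0,"rz":0,"fingers":0.7},
  {"x":0,"y":0,"z":0,"rx":0,"ry":0,"rz":0,"fingers":0.9},
  {"x":0,"y":0,"z":0,"rx":0,"ry":0,"rz":0,"fingers":1},
  {"x":0,"y":0,"z":0,"rx":0,"ry":0,"rz":0,"fingers":1},
  {"x":0,"y":0,"z":0,"rx":0,"ry":0,"rz":0,"fingers":1},
  {"x":0,"y":0,"z":0,"rx":0,"ry":0,"rz":0,"fingers":1},
], squeeze=50)

```text
time: 7.75
tool_pos: [0.4643, 0.1815, 0.1937]
tcp_rot: [0.292, 0.644, -0.644, -0.292]
wrist_force: [0.4, 0.7, 0.2]
opening: 0.0175
```

Run:
```python
from st import *
st()
w=env.capture("wrist"); cv2.imwrite("pics/w6.png",w["image"][:,:,::-1])
```

```text
t 7.75 tcp [0.4643 0.1815 0.1937] jaw az -138.83 down [ 0.e+00  1.e-04 -1.e+00] F [0.4  0.66 0.19] open 0.0175 q [-0.97  0.76  0.88  2.05 -0.88  0.76 -1.96]
```

View pics/w6.png

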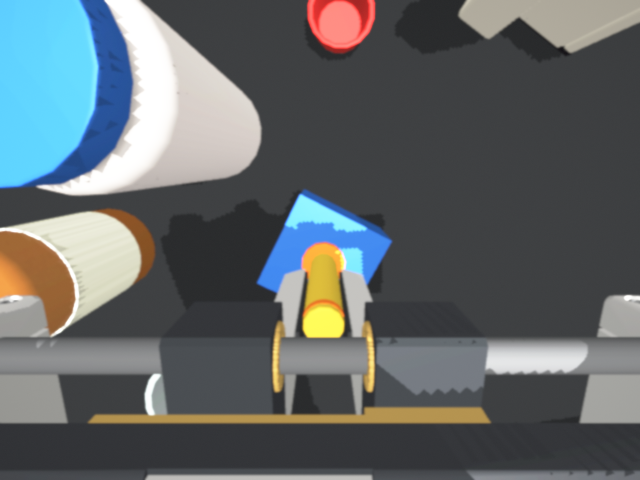

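drive_tool([
  {"x":0,"y":-12,"z":0,"rx":0,"ry":0,"rz":0,"fingers":1},
  {"x":0,"y":-30,"z":0,"rx":0,"ry":0,"rz":0,"fingers":1},
  {"x":0,"y":-45,"z":0,"rx":0,"ry":0,"rz":0,"fingers":1},
  {"x":0,"y":-50,"z":0,"rx":0,"ry":0,"rz":0,"fingers":1},
  {"x":0,"y":-50,"z":0,"rx":0,"ry":0,"rz":0,"fingers":1},
  {"x":0,"y":-50,"z":0,"rx":0,"ry":0,"rz":0,"fingers":1},
  {"x":0,"y":-35,"z":0,"rx":0,"ry":0,"rz":0,"fingers":1},
  {"x":0,"y":-15,"z":0,"rx":0,"ry":0,"rz":0,"fingers":1},
])

```text
time: 8.8
tool_pos: [0.4645, 0.1808, 0.4827]
tcp_rot: [0.293, 0.645, -0.643, -0.292]
wrist_force: [0.2, 0.3, -0.6]
opening: 0.0173
```

Run:
```python
from st import *
need(.5027,-.1044)
s=env.capture("side");cv2.imwrite("pics/s7.png",s["image"][:,:,::-1])
```

```text
t 8.8 tcp [0.4645 0.1808 0.4827] jaw az -138.86 down [ 0.0023  0.0013 -1.    ] F [ 0.21  0.3  -0.62] open 0.0173 q [-1.23  0.45  1.24  1.66 -0.44  1.34 -2.34]
tool mm [-239.9   -0.3  158.9]
```

View pics/s7.png

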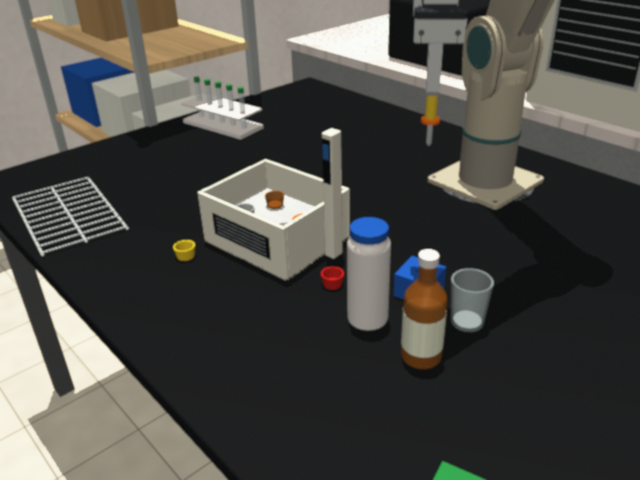

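drive_tool([
  {"x":-15,"y":0,"z":10,"rx":0,"ry":0,"rz":0,"fingers":1},
  {"x":-30,"y":0,"z":20,"rx":0,"ry":0,"rz":0,"fingers":1},
  {"x":-35,"y":0,"z":23,"rx":0,"ry":0,"rz":0,"fingers":1},
  {"x":-40,"y":0,"z":27,"rx":0,"ry":0,"rz":0,"fingers":1},
  {"x":-40,"y":0,"z":27,"rx":0,"ry":0,"rz":0,"fingers":1},
  {"x":-35,"y":0,"z":23,"rx":0,"ry":0,"rz":0,"fingers":1},
  {"x":-30,"y":0,"z":19,"rx":0,"ry":0,"rz":0,"fingers":1},
  {"x":-15,"y":0,"z":10,"rx":0,"ry":0,"rz":0,"fingers":1},
])

```text
time: 9.85
tool_pos: [0.501, -0.1073, 0.4792]
tcp_rot: [-0.293, -0.643, 0.644, 0.295]
wrist_force: [0.3, 0.4, -0.1]
opening: 0.0176
```

Run:
```python
from st import *
need(.5027,-.1044)
```

```text
t 9.85 tcp [ 0.501  -0.1073  0.4792] jaw az -139.11 down [-3.1e-03 -6.0e-04 -1.0e+00] F [ 0.26  0.38 -0.11] open 0.0176 q [-0.58  0.44  1.14  1.63 -0.41  1.34 -1.81]
tool mm [ 1.1 -0.  -3.2]
```

drive_tool([
  {"x":0,"y":0,"z":0,"rx":0,"ry":0,"rz":0,"fingers":1},
  {"x":0,"y":15,"z":0,"rx":0,"ry":0,"rz":0,"fingers":1},
  {"x":0,"y":30,"z":0,"rx":0,"ry":0,"rz":0,"fingers":1},
  {"x":0,"y":40,"z":0,"rx":0,"ry":0,"rz":0,"fingers":1},
  {"x":0,"y":40,"z":0,"rx":0,"ry":0,"rz":0,"fingers":1},
  {"x":0,"y":30,"z":0,"rx":0,"ry":0,"rz":0,"fingers":1},
  {"x":0,"y":20,"z":0,"rx":0,"ry":0,"rz":0,"fingers":1},
  {"x":0,"y":5,"z":0,"rx":0,"ry":0,"rz":0,"fingers":1},
])

```text
time: 10.85
tool_pos: [0.5014, -0.1023, 0.2986]
tcp_rot: [-0.29, -0.644, 0.644, 0.293]
wrist_force: [0.2, 0.5, -1.2]
opening: 0.0175
```

Run:
```python
from st import *
need(.5027,-.1044)
for n in("side","wrist","top"):
    s=env.capture(n);cv2.imwrite(f"pics/{n}8.png",s["image"][:,:,::-1])
crop(s,340,180,560,360,3.5,"pics/top8c.png")
```

```text
t 10.85 tcp [ 0.5014 -0.1023  0.2986] jaw az -138.75 down [-4.1e-03  8.0e-04 -1.0e+00] F [ 0.16  0.45 -1.22] open 0.0175 q [-0.46  0.61  0.97  1.92 -0.62  0.95 -1.62]
tool mm [-2.5 -0.   0.4]
```

View pics/side8.png

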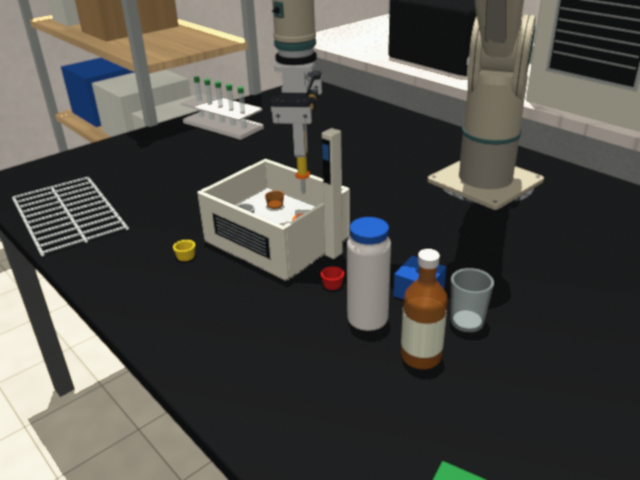

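View pics/wrist8.png

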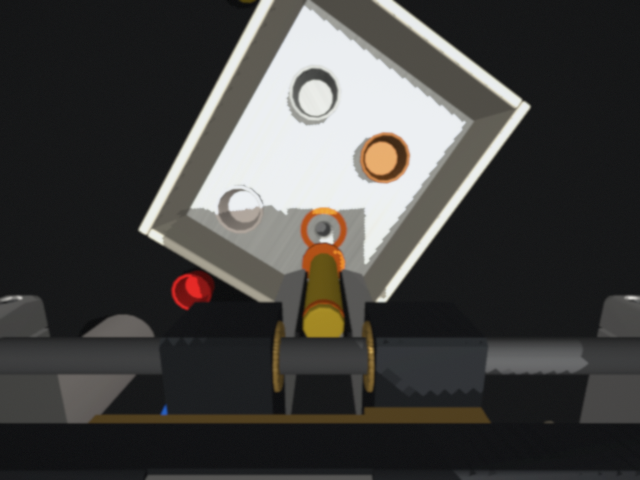

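View pics/top8c.png

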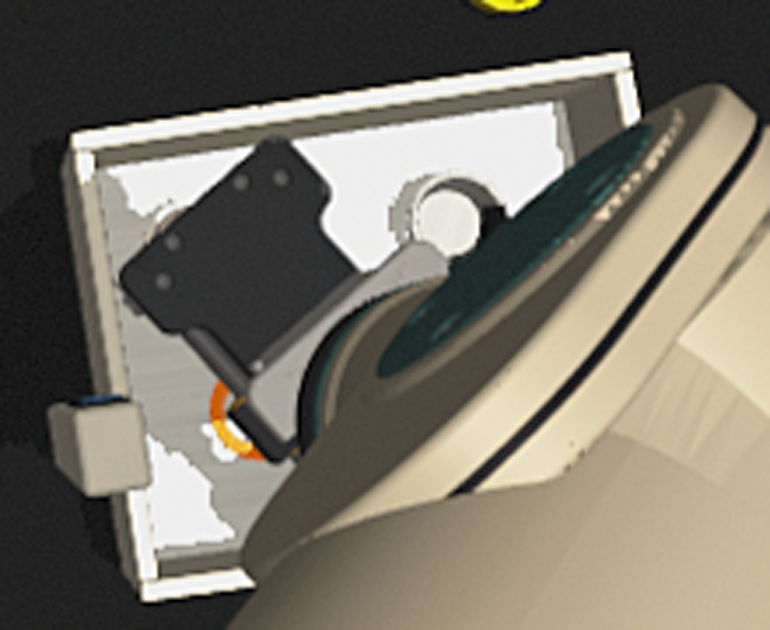

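drive_tool([
  {"x":-2.5,"y":0,"z":0.4,"rx":0,"ry":0,"rz":0,"fingers":1},
  {"x":0,"y":0,"z":0,"rx":0,"ry":0,"rz":0,"fingers":1},
  {"x":0,"y":0,"z":0,"rx":0,"ry":0,"rz":0,"fingers":1},
])

```text
time: 11.38
tool_pos: [0.504, -0.1061, 0.301]
tcp_rot: [0.292, 0.644, -0.644, -0.292]
wrist_force: [0.2, 0.5, -0.7]
opening: 0.0172
```

Run:
```python
from st import *
need(.5027,-.1044)
w=env.capture("wrist"); crop(w,260,190,380,350,3.6,"pics/w9c.png")
h=mask(w,(3,120,60),(25,255,255)); 
o,M=st()
tip=o["tool_pos"]+M[:,1]*.1837; print("tip px",proj(w,[tip,tip-M[:,1]*.04,tip-M[:,1]*.046,tip-M[:,1]*.136]))
print("hole at",proj(w,[[.5027,-.1044,.055]]))
```

```text
t 11.38 tcp [ 0.504  -0.1061  0.301 ] jaw az -138.83 down [ 7.e-04  1.e-04 -1.e+00] F [ 0.18  0.51 -0.72] open 0.0172 q [-0.46  0.61  0.97  1.91 -0.62  0.95 -1.62]
tool mm [ 2.2 -0.  -0.1]
t 11.43 tcp [ 0.504  -0.1061  0.3009] jaw az -138.83 down [ 5.e-04  1.e-04 -1.e+00] F [-0.5  -0.32 -1.29] open 0.0172 q [-0.46  0.61  0.97  1.91 -0.62  0.95 -1.62]
tip px [[323.23687521 248.85267814]
 [323.33006014 262.95462039]
 [323.34677654 265.48436047]
 [323.7637883  328.59193884]]
hole at [[323.09197134 235.57571325]]
```

View pics/w9c.png

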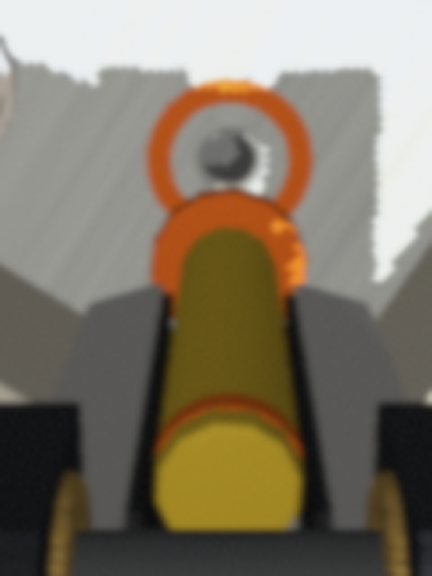

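drive_tool([
  {"x":1.5,"y":0,"z":0,"rx":0,"ry":0,"rz":0,"fingers":1},
  {"x":0,"y":12,"z":0,"rx":0,"ry":0,"rz":0,"fingers":1},
  {"x":0,"y":18,"z":0,"rx":0,"ry":0,"rz":0,"fingers":1},
  {"x":0,"y":14,"z":0,"rx":0,"ry":0,"rz":0,"fingers":1},
  {"x":0,"y":8,"z":0,"rx":0,"ry":0,"rz":0,"fingers":1},
  {"x":0,"y":4,"z":0,"rx":0,"ry":0,"rz":0,"fingers":1},
  {"x":0,"y":0,"z":0,"rx":0,"ry":0,"rz":0,"fingers":1},
])

```text
time: 12.3
tool_pos: [0.5029, -0.1051, 0.2445]
tcp_rot: [-0.292, -0.644, 0.644, 0.292]
wrist_force: [0.3, -0.5, -0.0]
opening: 0.0176
```

Run:
```python
from st import *
need(.5032,-.1049)
w=env.capture("wrist"); crop(w,200,150,440,350,3,"pics/w10c.png")
s=env.capture("side");crop(s,180,60,360,290,2.5,"pics/s10c.png")
```

```text
t 12.3 tcp [ 0.5029 -0.1051  0.2445] jaw az -138.84 down [-2.e-04 -1.e-04 -1.e+00] F [ 0.31 -0.48 -0.03] open 0.0176 q [-0.4   0.68  0.89  1.97 -0.71  0.84 -1.54]
tool mm [-0.1 -0.  -0.3]
```

View pics/w10c.png

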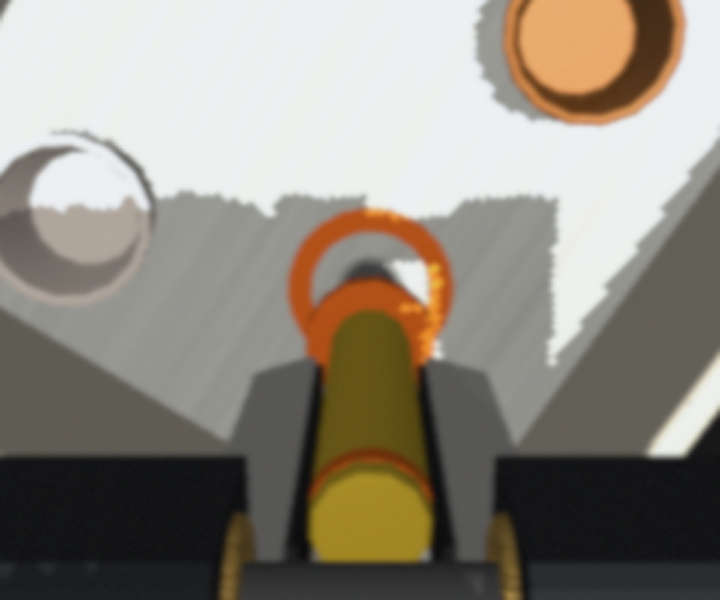

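View pics/s10c.png

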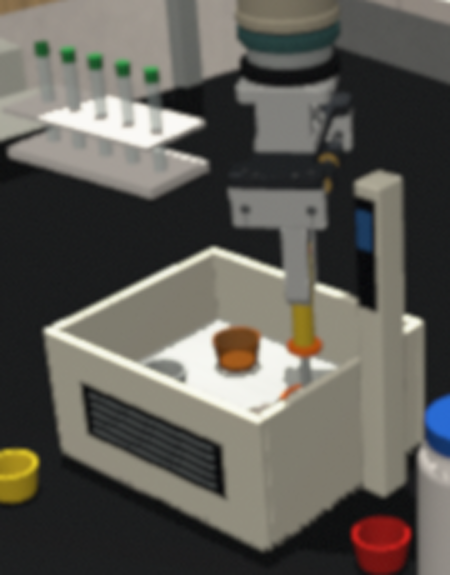

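drive_tool([
  {"x":0,"y":4,"z":0,"rx":0,"ry":0,"rz":0,"fingers":1},
  {"x":0,"y":4,"z":0,"rx":0,"ry":0,"rz":0,"fingers":1},
  {"x":0,"y":4,"z":0,"rx":0,"ry":0,"rz":0,"fingers":1},
  {"x":0,"y":0,"z":0,"rx":0,"ry":0,"rz":0,"fingers":1},
])

```text
time: 12.9
tool_pos: [0.5027, -0.1048, 0.2323]
tcp_rot: [-0.292, -0.644, 0.644, 0.293]
wrist_force: [-0.0, 0.8, -1.4]
opening: 0.0172
```

drive_tool([
  {"x":0,"y":5,"z":0,"rx":0,"ry":0,"rz":0,"fingers":1},
  {"x":0,"y":5,"z":0,"rx":0,"ry":0,"rz":0,"fingers":1},
  {"x":0,"y":5,"z":0,"rx":0,"ry":0,"rz":0,"fingers":1},
  {"x":0,"y":3,"z":0,"rx":0,"ry":0,"rz":0,"fingers":1},
  {"x":0,"y":0,"z":0,"rx":0,"ry":0,"rz":0,"fingers":1},
])

```text
time: 13.52
tool_pos: [0.5028, -0.1049, 0.2144]
tcp_rot: [-0.292, -0.644, 0.644, 0.292]
wrist_force: [0.0, -0.6, -0.0]
opening: 0.0175
```

Run:
```python
from st import *
need(.5032,-.1049,.2077)
w=env.capture("wrist"); crop(w,200,150,440,350,3,"pics/w11c.png")
s=env.capture("side");crop(s,180,60,360,290,2.5,"pics/s11c.png")
```

```text
t 13.53 tcp [ 0.5028 -0.1049  0.2144] jaw az -138.83 down [-4.e-04  1.e-04 -1.e+00] F [ 0.05 -0.63 -0.03] open 0.0175 q [-0.37  0.72  0.84  2.   -0.77  0.78 -1.5 ]
tool mm [-0.3  6.7 -0.3]
```

View pics/w11c.png

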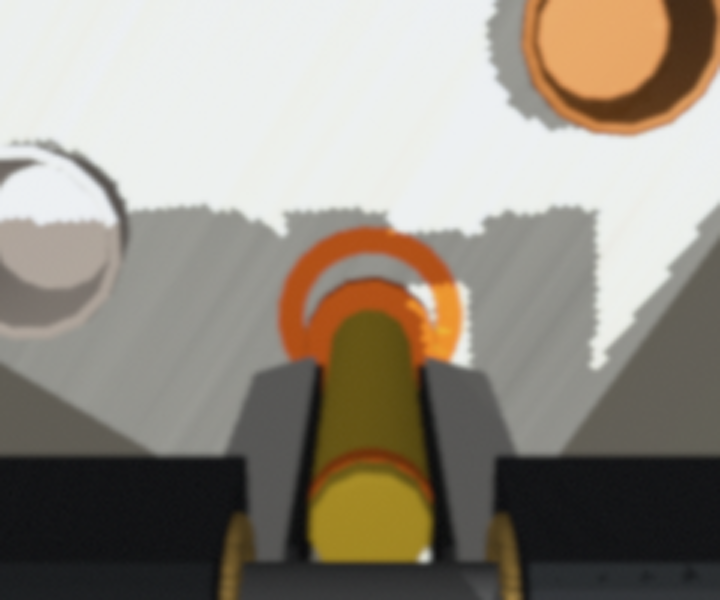

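View pics/s11c.png

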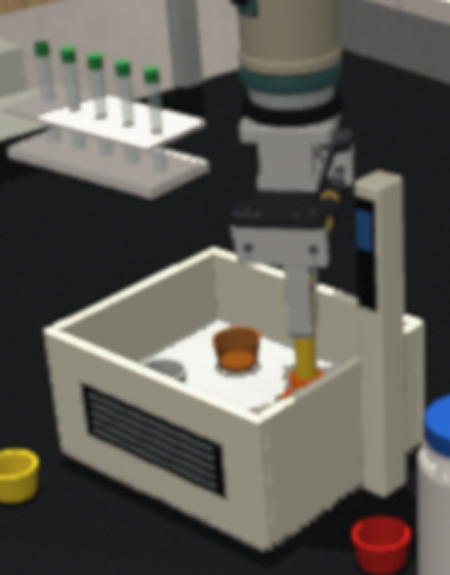

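drive_tool([
  {"x":0,"y":3,"z":0,"rx":0,"ry":0,"rz":0,"fingers":1},
  {"x":0,"y":3,"z":0,"rx":0,"ry":0,"rz":0,"fingers":1},
  {"x":0,"y":3,"z":0,"rx":0,"ry":0,"rz":0,"fingers":1},
  {"x":0,"y":3,"z":0,"rx":0,"ry":0,"rz":0,"fingers":1},
  {"x":0,"y":1.5,"z":0,"rx":0,"ry":0,"rz":0,"fingers":1},
  {"x":0,"y":0,"z":0,"rx":0,"ry":0,"rz":0,"fingers":1},
], squeeze=60)

```text
time: 14.38
tool_pos: [0.5038, -0.1049, 0.2018]
tcp_rot: [0.293, 0.644, -0.643, -0.292]
wrist_force: [0.8, 1.6, 4.3]
opening: 0.0173
```

drive_tool([
  {"x":0,"y":1.5,"z":0,"rx":0,"ry":0,"rz":0,"fingers":1},
  {"x":0,"y":0,"z":0,"rx":0,"ry":0,"rz":0,"fingers":1},
])

```text
time: 14.62
tool_pos: [0.504, -0.1048, 0.2003]
tcp_rot: [0.293, 0.644, -0.643, -0.292]
wrist_force: [0.5, 2.6, 5.4]
opening: 0.0171
```

drive_tool([
  {"x":0,"y":1.5,"z":0,"rx":0,"ry":0,"rz":0,"fingers":1},
  {"x":0,"y":1.5,"z":0,"rx":0,"ry":0,"rz":0,"fingers":1},
  {"x":0,"y":1,"z":0,"rx":0,"ry":0,"rz":0,"fingers":1},
  {"x":0,"y":0,"z":0,"rx":0,"ry":0,"rz":0,"fingers":1},
])

```text
time: 15.12
tool_pos: [0.504, -0.105, 0.1971]
tcp_rot: [0.293, 0.645, -0.643, -0.291]
wrist_force: [-1.4, 1.5, 12.6]
opening: 0.017
```

drive_tool([
  {"x":0,"y":1,"z":0,"rx":0,"ry":0,"rz":0,"fingers":1},
  {"x":0,"y":1,"z":0,"rx":0,"ry":0,"rz":0,"fingers":1},
  {"x":0,"y":0,"z":0,"rx":0,"ry":0,"rz":0,"fingers":1},
])

```text
time: 15.5
tool_pos: [0.504, -0.105, 0.1951]
tcp_rot: [0.293, 0.645, -0.643, -0.291]
wrist_force: [-1.2, 2.0, 13.8]
opening: 0.0171
```

Run:
```python
from st import *
need(.5032,-.1049,.1942)
w=env.capture("wrist"); crop(w,200,150,440,350,3,"pics/w12c.png")
```

```text
t 15.5 tcp [ 0.504  -0.105   0.1951] jaw az -138.84 down [ 3.3e-03  9.0e-04 -1.0e+00] F [-1.22  1.97 13.82] open 0.0171 q [-0.35  0.74  0.8   2.01 -0.81  0.74 -1.46]
tool mm [0.6 0.9 0.6]
```

View pics/w12c.png

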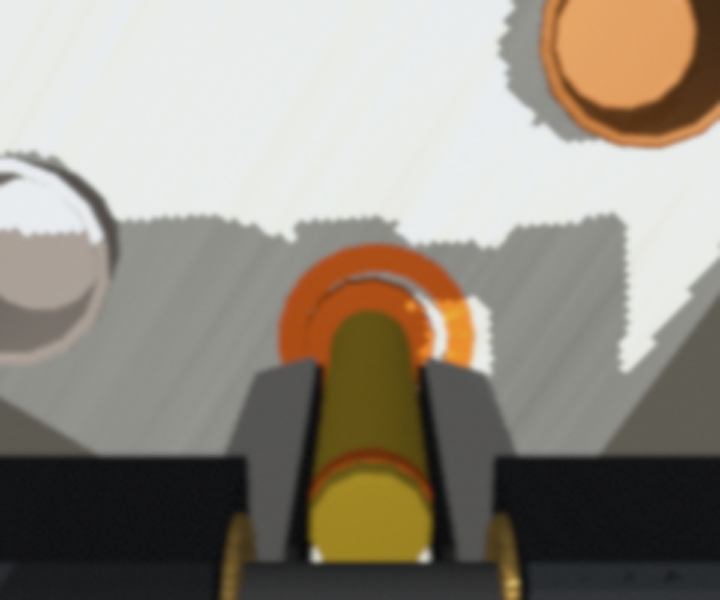

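drive_tool([
  {"x":0,"y":0.8,"z":0,"rx":0,"ry":0,"rz":0,"fingers":1},
  {"x":0,"y":0.5,"z":0,"rx":0,"ry":0,"rz":0,"fingers":1},
  {"x":0,"y":0,"z":0,"rx":0,"ry":0,"rz":0,"fingers":1},
])

```text
time: 15.92
tool_pos: [0.504, -0.105, 0.1938]
tcp_rot: [0.293, 0.645, -0.643, -0.291]
wrist_force: [-0.8, 2.1, 13.2]
opening: 0.0175
```

drive_tool([
  {"x":0,"y":0,"z":0,"rx":0,"ry":0,"rz":0,"fingers":1},
])

```text
time: 16.05
tool_pos: [0.504, -0.105, 0.1939]
tcp_rot: [0.293, 0.645, -0.643, -0.291]
wrist_force: [-0.9, 2.5, 13.3]
opening: 0.017
```

drive_tool([
  {"x":0,"y":-1,"z":0,"rx":0,"ry":0,"rz":0,"fingers":1},
  {"x":0,"y":-2,"z":0,"rx":0,"ry":0,"rz":0,"fingers":1},
  {"x":0,"y":-3,"z":0,"rx":0,"ry":0,"rz":0,"fingers":1},
  {"x":0,"y":-3,"z":0,"rx":0,"ry":0,"rz":0,"fingers":1},
  {"x":0,"y":-2,"z":0,"rx":0,"ry":0,"rz":0,"fingers":1},
])

```text
time: 16.68
tool_pos: [0.504, -0.1049, 0.2044]
tcp_rot: [0.293, 0.644, -0.643, -0.291]
wrist_force: [-0.6, 1.0, 7.5]
opening: 0.0176
```

Run:
```python
from st import *
st()
w=env.capture("wrist"); crop(w,200,150,440,350,3,"pics/w13c.png")
```

```text
t 16.68 tcp [ 0.504  -0.1049  0.2044] jaw az -138.82 down [ 2.9e-03  4.0e-04 -1.0e+00] F [-0.56  0.95  7.45] open 0.0176 q [-0.36  0.73  0.82  2.   -0.79  0.76 -1.48]
```

View pics/w13c.png

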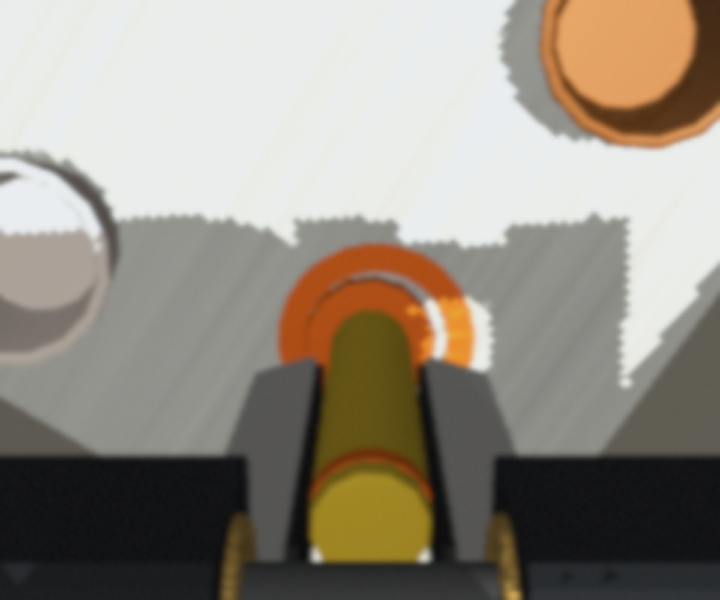

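The plate is following the collar: the ring and collar keep the same spacing in view, at 7.5 N. The catch has let go, so I'm continuing up at about 28 mm/s.

drive_tool([
  {"x":0,"y":-3,"z":0,"rx":0,"ry":0,"rz":0,"fingers":1},
  {"x":0,"y":-3.5,"z":0,"rx":0,"ry":0,"rz":0,"fingers":1},
  {"x":0,"y":-3.5,"z":0,"rx":0,"ry":0,"rz":0,"fingers":1},
  {"x":0,"y":-3.5,"z":0,"rx":0,"ry":0,"rz":0,"fingers":1},
  {"x":0,"y":-3.5,"z":0,"rx":0,"ry":0,"rz":0,"fingers":1},
  {"x":0,"y":-3.5,"z":0,"rx":0,"ry":0,"rz":0,"fingers":1},
  {"x":0,"y":-3.5,"z":0,"rx":0,"ry":0,"rz":0,"fingers":1},
  {"x":0,"y":-3.5,"z":0,"rx":0,"ry":0,"rz":0,"fingers":1},
])

```text
time: 17.73
tool_pos: [0.504, -0.1049, 0.2317]
tcp_rot: [0.293, 0.644, -0.643, -0.291]
wrist_force: [0.8, 1.4, 5.6]
opening: 0.0175
```

drive_tool([
  {"x":0,"y":-3.5,"z":0,"rx":0,"ry":0,"rz":0,"fingers":1},
  {"x":0,"y":-3.5,"z":0,"rx":0,"ry":0,"rz":0,"fingers":1},
  {"x":0,"y":-3.5,"z":0,"rx":0,"ry":0,"rz":0,"fingers":1},
  {"x":0,"y":-3.5,"z":0,"rx":0,"ry":0,"rz":0,"fingers":1},
  {"x":0,"y":-3,"z":0,"rx":0,"ry":0,"rz":0,"fingers":1},
  {"x":0,"y":-2,"z":0,"rx":0,"ry":0,"rz":0,"fingers":1},
])

```text
time: 18.48
tool_pos: [0.5032, -0.1051, 0.2501]
tcp_rot: [-0.293, -0.644, 0.644, 0.292]
wrist_force: [2.4, 0.4, 4.5]
opening: 0.0175
```

Run:
```python
from st import *
st()
w=env.capture("wrist"); crop(w,200,150,440,350,3,"pics/w14c.png")
```

```text
t 18.48 tcp [ 0.5032 -0.1051  0.2501] jaw az -138.83 down [ 8.e-04 -5.e-04 -1.e+00] F [2.44 0.4  4.49] open 0.0175 q [-0.41  0.67  0.9   1.97 -0.71  0.85 -1.55]
```

View pics/w14c.png

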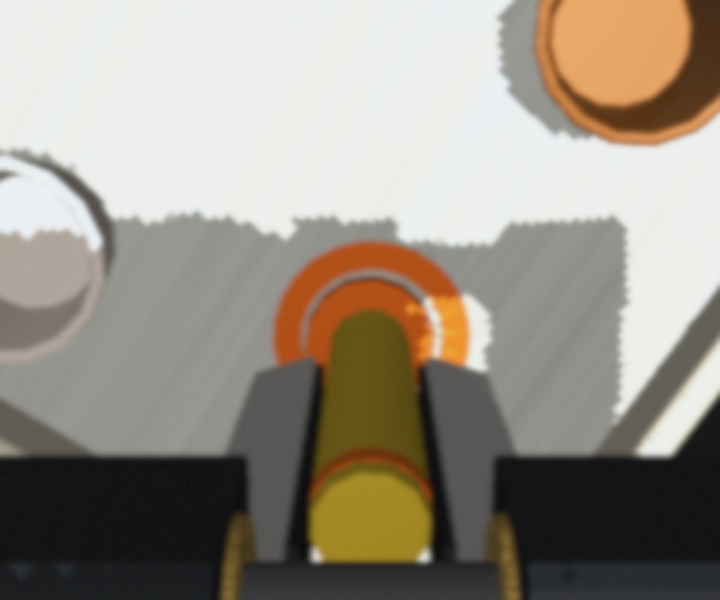

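drive_tool([
  {"x":0,"y":-2.5,"z":0,"rx":0,"ry":0,"rz":0,"fingers":1},
  {"x":0,"y":-2.5,"z":0,"rx":0,"ry":0,"rz":0,"fingers":1},
  {"x":0,"y":-2,"z":0,"rx":0,"ry":0,"rz":0,"fingers":1},
  {"x":0,"y":-1,"z":0,"rx":0,"ry":0,"rz":0,"fingers":1},
  {"x":0,"y":0,"z":0,"rx":0,"ry":0,"rz":0,"fingers":1},
])

```text
time: 19.15
tool_pos: [0.5028, -0.1051, 0.2579]
tcp_rot: [-0.292, -0.644, 0.644, 0.292]
wrist_force: [2.1, -0.2, 3.5]
opening: 0.0168
```

drive_tool([
  {"x":0,"y":-1,"z":0,"rx":0,"ry":0,"rz":0,"fingers":1},
  {"x":0,"y":-1,"z":0,"rx":0,"ry":0,"rz":0,"fingers":1},
  {"x":0,"y":0,"z":0,"rx":0,"ry":0,"rz":0,"fingers":1},
])

```text
time: 19.52
tool_pos: [0.5019, -0.1044, 0.2592]
tcp_rot: [-0.291, -0.644, 0.644, 0.293]
wrist_force: [0.0, -0.6, -0.0]
opening: 0.0173
```

Contact was lost at TCP z ≈ 0.259 with the force down to 0, so the plate is at its stop. Withdrawing the pin straight up.

drive_tool([
  {"x":0,"y":-3,"z":0,"rx":0,"ry":0,"rz":0,"fingers":1},
  {"x":0,"y":-6,"z":0,"rx":0,"ry":0,"rz":0,"fingers":1},
  {"x":0,"y":-10,"z":0,"rx":0,"ry":0,"rz":0,"fingers":1},
  {"x":0,"y":-12,"z":0,"rx":0,"ry":0,"rz":0,"fingers":1},
  {"x":0,"y":-12,"z":0,"rx":0,"ry":0,"rz":0,"fingers":1},
  {"x":0,"y":-6,"z":0,"rx":0,"ry":0,"rz":0,"fingers":1},
  {"x":0,"y":0,"z":0,"rx":0,"ry":0,"rz":0,"fingers":1},
])

```text
time: 20.4
tool_pos: [0.5031, -0.1049, 0.3093]
tcp_rot: [0.292, 0.644, -0.644, -0.292]
wrist_force: [0.3, 0.6, -0.7]
opening: 0.0168
```

Run:
```python
from st import *
st()
w=env.capture("wrist"); cv2.imwrite("pics/w15.png",w["image"][:,:,::-1])
s=env.capture("side");crop(s,180,60,360,290,2.5,"pics/s15c.png")
```

```text
t 20.4 tcp [ 0.5031 -0.1049  0.3093] jaw az -138.82 down [ 9.e-04  1.e-04 -1.e+00] F [ 0.27  0.63 -0.74] open 0.0168 q [-0.47  0.6   0.98  1.9  -0.61  0.97 -1.63]
```

View pics/w15.png

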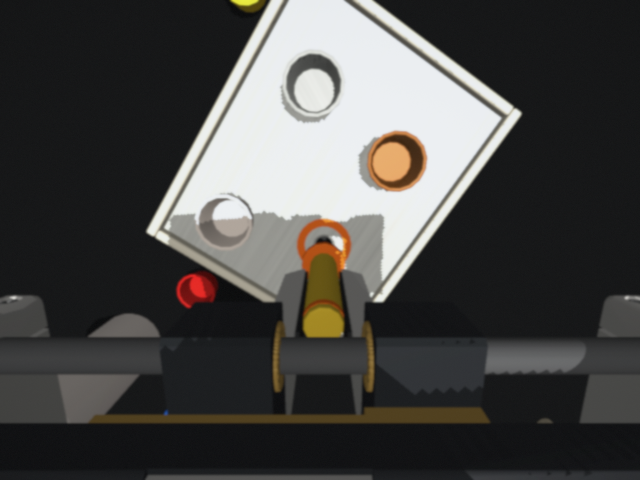

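View pics/s15c.png

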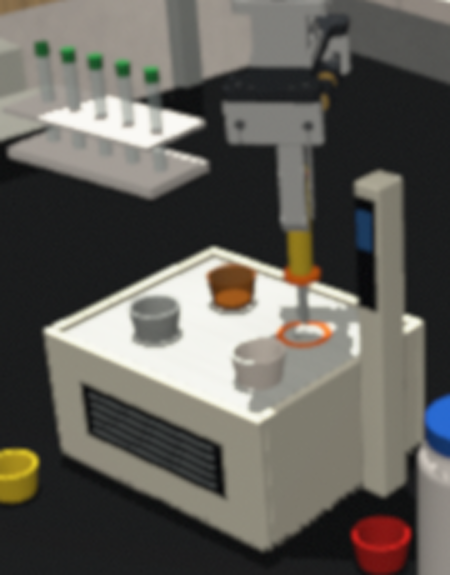

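drive_tool([
  {"x":0,"y":-15,"z":0,"rx":0,"ry":0,"rz":0,"fingers":1},
  {"x":0,"y":-30,"z":0,"rx":0,"ry":0,"rz":0,"fingers":1},
  {"x":0,"y":-40,"z":0,"rx":0,"ry":0,"rz":0,"fingers":1},
  {"x":0,"y":-40,"z":0,"rx":0,"ry":0,"rz":0,"fingers":1},
  {"x":0,"y":-30,"z":0,"rx":0,"ry":0,"rz":0,"fingers":1},
  {"x":0,"y":-15,"z":0,"rx":0,"ry":0,"rz":0,"fingers":1},
  {"x":0,"y":0,"z":0,"rx":0,"ry":0,"rz":0,"fingers":1},
])

```text
time: 21.38
tool_pos: [0.503, -0.1051, 0.4794]
tcp_rot: [0.293, 0.644, -0.644, -0.292]
wrist_force: [-1.2, -0.2, -1.2]
opening: 0.0173
```

drive_tool([
  {"x":15,"y":0,"z":-10,"rx":0,"ry":0,"rz":0,"fingers":1},
  {"x":30,"y":0,"z":-20,"rx":0,"ry":0,"rz":0,"fingers":1},
  {"x":35,"y":0,"z":-23,"rx":0,"ry":0,"rz":0,"fingers":1},
  {"x":40,"y":0,"z":-27,"rx":0,"ry":0,"rz":0,"fingers":1},
  {"x":40,"y":0,"z":-27,"rx":0,"ry":0,"rz":0,"fingers":1},
  {"x":35,"y":0,"z":-23,"rx":0,"ry":0,"rz":0,"fingers":1},
  {"x":30,"y":0,"z":-20,"rx":0,"ry":0,"rz":0,"fingers":1},
  {"x":15,"y":0,"z":-10,"rx":0,"ry":0,"rz":0,"fingers":1},
])

```text
time: 22.38
tool_pos: [0.4645, 0.1832, 0.4774]
tcp_rot: [-0.291, -0.644, 0.645, 0.292]
wrist_force: [0.4, 0.1, 0.2]
opening: 0.0172
```

drive_tool([
  {"x":0,"y":0,"z":0,"rx":0,"ry":0,"rz":0,"fingers":1},
  {"x":0,"y":0,"z":0,"rx":0,"ry":0,"rz":0,"fingers":1},
])

```text
time: 22.62
tool_pos: [0.4655, 0.1792, 0.4788]
tcp_rot: [-0.293, -0.643, 0.644, 0.293]
wrist_force: [0.1, -1.2, -0.8]
opening: 0.0175
```

Run:
```python
from st import *
need(.4643,.1815,.27)
```

```text
t 22.62 tcp [0.4655 0.1792 0.4788] jaw az -138.99 down [-1.e-04 -8.e-04 -1.e+00] F [ 0.1  -1.22 -0.81] open 0.0175 q [-1.22  0.45  1.22  1.67 -0.43  1.33 -2.35]
tool mm [  2.6 208.8  -0.7]
```

drive_tool([
  {"x":1,"y":15,"z":0,"rx":0,"ry":0,"rz":0,"fingers":1},
  {"x":0,"y":30,"z":0,"rx":0,"ry":0,"rz":0,"fingers":1},
  {"x":0,"y":40,"z":0,"rx":0,"ry":0,"rz":0,"fingers":1},
  {"x":0,"y":40,"z":0,"rx":0,"ry":0,"rz":0,"fingers":1},
  {"x":0,"y":40,"z":0,"rx":0,"ry":0,"rz":0,"fingers":1},
  {"x":0,"y":30,"z":0,"rx":0,"ry":0,"rz":0,"fingers":1},
  {"x":0,"y":18,"z":0,"rx":0,"ry":0,"rz":0,"fingers":1},
  {"x":0,"y":8,"z":0,"rx":0,"ry":0,"rz":0,"fingers":1},
])

```text
time: 23.62
tool_pos: [0.4646, 0.1812, 0.2571]
tcp_rot: [-0.293, -0.643, 0.644, 0.293]
wrist_force: [0.4, 0.3, -1.2]
opening: 0.017
```

drive_tool([
  {"x":0,"y":0,"z":0,"rx":0,"ry":0,"rz":0,"fingers":1},
  {"x":0,"y":0,"z":0,"rx":0,"ry":0,"rz":0,"fingers":1},
  {"x":0,"y":0,"z":0,"rx":0,"ry":0,"rz":0,"fingers":1},
])

```text
time: 24.0
tool_pos: [0.4651, 0.182, 0.2586]
tcp_rot: [0.292, 0.644, -0.643, -0.292]
wrist_force: [0.6, -0.2, -1.5]
opening: 0.0174
```

Run:
```python
from st import *
need(.4643,.1815,.1937)
w=env.capture("wrist"); crop(w,200,150,440,350,3,"pics/w16c.png")
```

```text
t 24.0 tcp [0.4651 0.182  0.2586] jaw az -138.81 down [ 1.3e-03  7.0e-04 -1.0e+00] F [ 0.58 -0.15 -1.51] open 0.0174 q [-1.03  0.67  0.96  2.   -0.73  0.87 -2.09]
tool mm [ 0.1 64.9  1. ]
```

View pics/w16c.png

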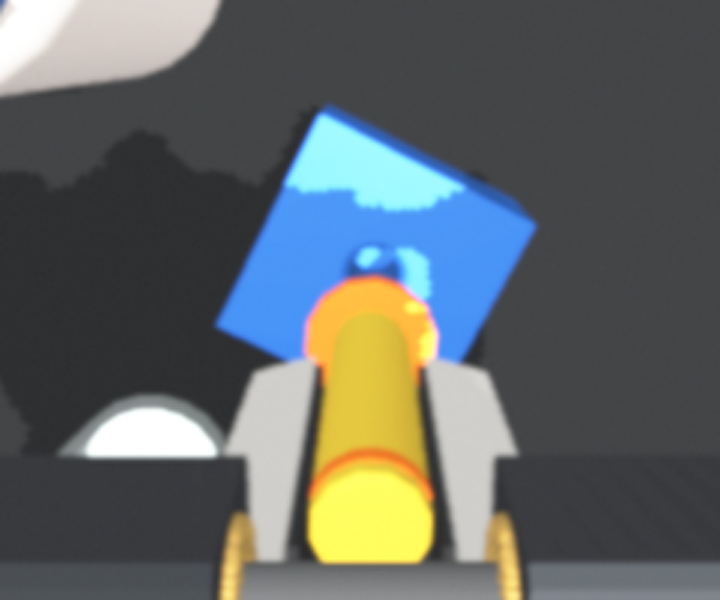

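drive_tool([
  {"x":0,"y":5,"z":1,"rx":0,"ry":0,"rz":0,"fingers":1},
  {"x":0,"y":6,"z":0,"rx":0,"ry":0,"rz":0,"fingers":1},
  {"x":0,"y":6,"z":0,"rx":0,"ry":0,"rz":0,"fingers":1},
  {"x":0,"y":6,"z":0,"rx":0,"ry":0,"rz":0,"fingers":1},
  {"x":0,"y":5,"z":0,"rx":0,"ry":0,"rz":0,"fingers":1},
  {"x":0,"y":4,"z":0,"rx":0,"ry":0,"rz":0,"fingers":1},
  {"x":0,"y":0,"z":0,"rx":0,"ry":0,"rz":0,"fingers":1},
])

```text
time: 24.92
tool_pos: [0.4638, 0.1811, 0.2256]
tcp_rot: [-0.292, -0.644, 0.644, 0.292]
wrist_force: [-0.3, 0.2, -1.5]
opening: 0.0174
```

drive_tool([
  {"x":0,"y":6,"z":0,"rx":0,"ry":0,"rz":0,"fingers":1},
  {"x":0,"y":8,"z":0,"rx":0,"ry":0,"rz":0,"fingers":1},
  {"x":0,"y":8,"z":0,"rx":0,"ry":0,"rz":0,"fingers":1},
  {"x":0,"y":5,"z":0,"rx":0,"ry":0,"rz":0,"fingers":1},
  {"x":0,"y":3,"z":0,"rx":0,"ry":0,"rz":0,"fingers":1},
  {"x":0,"y":1,"z":0,"rx":0,"ry":0,"rz":0,"fingers":1},
  {"x":0,"y":0,"z":0,"rx":0,"ry":0,"rz":0,"fingers":1},
])

```text
time: 25.8
tool_pos: [0.464, 0.1812, 0.1949]
tcp_rot: [0.292, 0.644, -0.644, -0.292]
wrist_force: [-0.0, -0.2, -0.1]
opening: 0.0171
```

Run:
```python
from st import *
need(.4643,.1815,.1937)
w=env.capture("wrist"); crop(w,200,150,440,350,3,"pics/w17c.png")
```

```text
t 25.8 tcp [0.464  0.1812 0.1949] jaw az -138.83 down [ 2.e-04  1.e-04 -1.e+00] F [-0.04 -0.25 -0.09] open 0.0171 q [-0.96  0.75  0.85  2.05 -0.85  0.74 -1.99]
tool mm [ 0.   1.2 -0.4]
```

View pics/w17c.png

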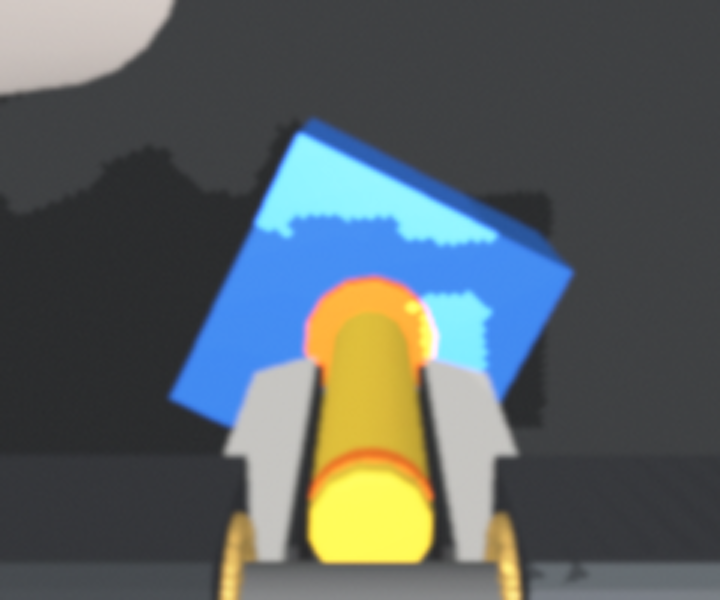

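drive_tool([
  {"x":0,"y":0.7,"z":0,"rx":0,"ry":0,"rz":0,"fingers":1},
  {"x":0,"y":0.7,"z":0,"rx":0,"ry":0,"rz":0,"fingers":1},
  {"x":0,"y":0,"z":0,"rx":0,"ry":0,"rz":0,"fingers":1},
])

```text
time: 26.22
tool_pos: [0.464, 0.1812, 0.1937]
tcp_rot: [0.292, 0.644, -0.644, -0.292]
wrist_force: [-0.3, 0.9, 2.3]
opening: 0.0171
```

drive_tool([
  {"x":0,"y":0,"z":0,"rx":0,"ry":0,"rz":0,"fingers":1},
])

```text
time: 26.35
tool_pos: [0.464, 0.1812, 0.1937]
tcp_rot: [0.292, 0.644, -0.644, -0.292]
wrist_force: [-0.5, 0.1, 2.9]
opening: 0.0174
```

The pin is seated with 2.9 N of contact. Opening the fingers.

drive_tool([
  {"x":0,"y":0,"z":0,"rx":0,"ry":0,"rz":0,"fingers":0.75},
  {"x":0,"y":0,"z":0,"rx":0,"ry":0,"rz":0,"fingers":0.6},
  {"x":0,"y":0,"z":0,"rx":0,"ry":0,"rz":0,"fingers":0.4},
  {"x":0,"y":0,"z":0,"rx":0,"ry":0,"rz":0,"fingers":0.4},
  {"x":0,"y":0,"z":0,"rx":0,"ry":0,"rz":0,"fingers":0.4},
])

```text
time: 26.98
tool_pos: [0.4639, 0.1812, 0.1934]
tcp_rot: [-0.292, -0.644, 0.644, 0.292]
wrist_force: [-0.5, 0.3, 0.4]
opening: 0.0561
```

drive_tool([
  {"x":0,"y":-8,"z":0,"rx":0,"ry":0,"rz":0,"fingers":0.4},
  {"x":0,"y":-15,"z":0,"rx":0,"ry":0,"rz":0,"fingers":0.4},
  {"x":0,"y":-25,"z":0,"rx":0,"ry":0,"rz":0,"fingers":0.4},
  {"x":0,"y":-30,"z":0,"rx":0,"ry":0,"rz":0,"fingers":0.4},
  {"x":0,"y":-30,"z":0,"rx":0,"ry":0,"rz":0,"fingers":0.4},
  {"x":0,"y":-25,"z":0,"rx":0,"ry":0,"rz":0,"fingers":0.4},
  {"x":0,"y":-10,"z":0,"rx":0,"ry":0,"rz":0,"fingers":0.4},
  {"x":0,"y":0,"z":0,"rx":0,"ry":0,"rz":0,"fingers":0.4},
])

```text
time: 27.98
tool_pos: [0.464, 0.1812, 0.337]
tcp_rot: [0.292, 0.644, -0.644, -0.292]
wrist_force: [-0.1, -0.8, 0.2]
opening: 0.0567
```

Run:
```python
from st import *
st()
for n in("side","wrist","top"):
    s=env.capture(n);cv2.imwrite(f"pics/{n}9.png",s["image"][:,:,::-1])
```

```text
t 27.98 tcp [0.464  0.1812 0.337 ] jaw az -138.81 down [ 8.e-04  8.e-04 -1.e+00] F [-0.1  -0.81  0.23] open 0.0567 q [-1.12  0.57  1.08  1.91 -0.59  1.03 -2.2 ]
```

View pics/side9.png

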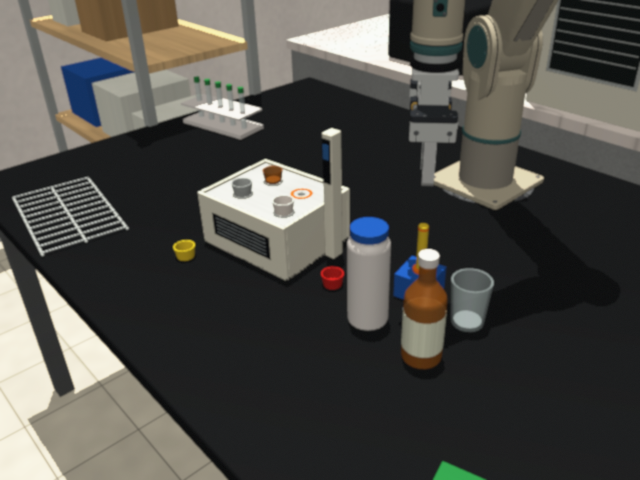

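View pics/wrist9.png

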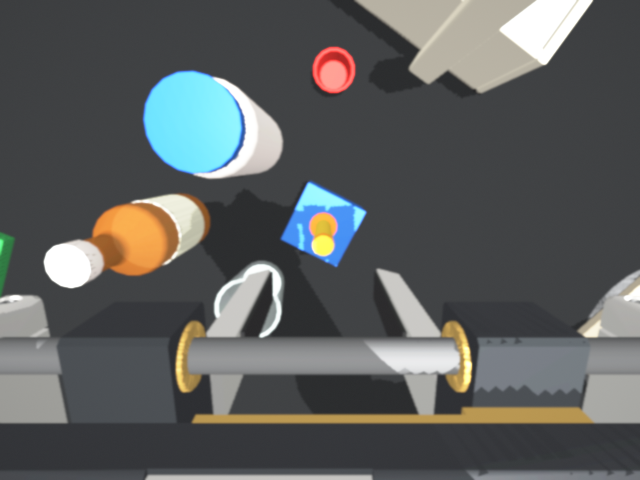

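View pics/top9.png

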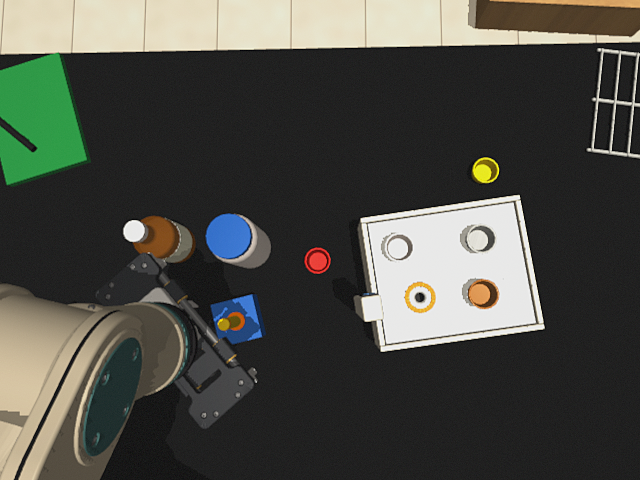

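Run:
```python
from st import *
p=env.capture("top")
print("ring/plate", atz(p,(413.65,296.76),.055).round(4),atz(p,(420,297),.115).round(4))
for n,a,b in(("white",(393.5,250.5),(397.5,246.5)),("steel",(469.5,242),(479,238)),("amber",(473,293.5),(482,293.5))):
    print(n,atz(p,a,.081).round(4),atz(p,b,.141).round(4))
print(env.job_done())
```

```text
ring/plate [ 0.5015 -0.1042  0.055 ] [ 0.5016 -0.1048  0.115 ]
white [ 0.5735 -0.0705  0.081 ] [ 0.5745 -0.0698  0.141 ]
steel [ 0.5865 -0.1883  0.081 ] [ 0.5865 -0.1868  0.141 ]
amber [ 0.5068 -0.1913  0.081 ] [ 0.5069 -0.1885  0.141 ]
the job is handed in; nothing more can be done
None
```

The job is done and handed in, at about 28 s on the robot's clock. The plate is fully raised, the pin is back in its stand, and the dishes are standing on the plate.

- **Release:** I put the pin's tip through the orange-ringed hole and pressed the plate about 5 mm down with the collar. The force was about 13 N.
- **Raising:** The collar stayed on the plate all the way up, at no more than about 28 mm/s. The contact force eased from 7.5 N to 3.5 N, and contact ended at the plate's raised height.
- **Pin return:** It seated in the stand with 2.9 N of contact, and the wrist picture shows it upright there.

**Last checks:**
- The ring lines up with a plate height of 0.115 m, to within 1 mm.
- The dishes read within 1–3 mm of their starting places on the plate. I read those pixels by eye, so that is about the measuring accuracy.
- By eye in the pictures, the bottle, canister, beaker and the red and yellow look-alike dishes have not moved.
- The camera estimates of the pin's position differed by 2–3 mm at the start, so I averaged them. None of the checks failed.

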